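# Tap jammed lancets out of a flask and pack the home-visit case

## Robot

A 6-joint arm with a two-finger parallel gripper is mounted at the origin on a cart in front of the work surface, level with it; the furniture and walls round the work are solid. World frame = base frame: x ahead of the robot, y to its left, z up, the work surface at z = 0. Lengths are in mm, angles in degrees, forces in N, time in s.
With the tool pointing down it reaches from about 300 to 850 mm from the base axis. Payload 4.2 kg.
Tool frame: the origin (TCP) lies on the centre line of the jaws, within the pads' length; the fingertips stand 8 mm ahead of it and the grasp point (between the pads) lies 11 mm behind it; z points along the fingers, y is the line along which they close (so a half turn about z gives the same grasp; the last joint's range is limited). The gripper opens to 91 mm and grips with 3 to 60 N. Pads are 32 mm wide; open, the fingers measure 118 mm over their backs; the gripper's body (76 mm by 178 mm) begins 60 mm behind the grasp point.
Start: joints at [68.182, 18.312, 89.639, -0, 72.044, -1.146], TCP at [202.991, 537.993, 221.976] pointing down, gripper open.
Joint ranges: [-177.97, 177.97], [-48.28, 115.42], [12.27, 149.76], [-77.06, 257.06], [2.81, 150.46], [-146.56, 146.56]. Speed limits (degrees/s): [147.25, 147.25, 180, 180, 180, 180].

## Interface

Orientations are given as [roll, pitch, yaw] about the fixed x, y, z axes, in that order (R = Rz(yaw) Ry(pitch) Rx(roll)).
In Python, from workcell import telemetry, eyes, ticket gives the robot as it stands. The module is installed in compiled form; this text tells all that it offers.
- The arm moves only by the shell command python3 -m crank 'ROWS' [OPENING] [FORCE]. ROWS is JSON, a list of rows, each an object of numbers: "dx", "dy", "dz": the shift along the world's x, y, z normalised to -1 to 1, where 1 is 80 cm; "yaw": the turn about the world's z normalised to -1 to 1, where 1 is 5 degrees. A call has 1 to 10 rows; each row shifts and turns the commanded pose from where the row before left it; what a row does not reach is not made up. A row lasts 1/8 s, in which the tool goes at most 62.5 mm and 10.7 degrees, less where a joint would pass 70% of its speed; a pose out of reach is approached as far as the arm can. A call with a number of a shift or a turn outside -1 to 1 is refused whole. A call with a gripper value outside its range is refused whole. OPENING is the opening, from 0 (shut) to 1 (fully open), set as the call begins (- or left out, the last holds). The fingers move at their own pace and stop on an object; FORCE is the grip in N (left out, the last holds). Time passes only in rows, so rows that do not move let the fingers close. It gives the time, the measured TCP pose, the force, the opening and the grip force at its end, in the units of the state.
- telemetry.state(): the state, without advancing time (a new reading comes with each control period).
- eyes.grab_frame(name): name is "scene" or "top" or "wrist"; returns the picture (400x640x3 uint8, red, green, blue); there is no depth.
- eyes.calibration(name): a dict with "camera_matrix" (3x3 intrinsics, pixels), "world_from_camera" (4x4, takes a point from camera to world coordinates). Camera axes: x right, y down, z forward; pixel columns grow to the right and rows downward; lengths in mm; the calibration is good to about 2 mm. A picture is of the moment at which its call begins: read the wrist's pose just before it. calibration takes no time and is no camera call; for the wrist camera it gives the pose at the moment of the call.
- ticket.job_done(): hands the job in; it is judged then, once.
The state is a dict: "time_s": time; "qpos": joint angles; "qvel": joint speeds; "effort": joint torques, N m; "ee_pos": TCP position; "ee_rot": TCP orientation; "force": force on the tool from outside, world axes, zero at the start; "torque": the same for the moment, N m; "gripper_width": finger opening in mm; "gripper_force": force on a finger pad.
Only numpy, scipy, OpenCV 4.12 (cv2) and the standard library are available. Lean on these libraries where they do the work, as an engineer would, in place of code of your own. Each camera call takes 0.05 s, during which the arm holds its last target. There are 200 camera calls.

## Task

Pack the case for a finger-prick home visit: tip the flask down in its cradle and let go, then free the lancets jammed in its neck by tapping lightly on the top side of the neck until all have slid out, and put every lancet and the loose roll of tape in the open case, on top of the cartons that already lie there. When everything is in, shut the lid and then turn the turnbutton all the way over it, and leave the flask pushed back level and empty. Leave the three small vials where they stand.

Things in the scene. Friction and masses are not known exactly. Their poses are not given: they have to be found in the camera images.
- stand: White steel flask stand, fixed. Origin: underside of the foot, vertically below the cradle's pivot (125 mm up). The flask's neck lies along the stand's -x. Cheeks 137 mm high at y = -49 and +49 mm, 34 mm wide. Below the mouth a slippery steel chute 56 mm wide, sides 9 mm high, falls from x = -76, z = 52 to x = -150, z = 3 mm. A rubber mat 3 mm thick lies from x = -120 to -270 mm, 110 mm wide.
- cradle (a joint): Tilt of the cradle about the stand's pivot: 0 = neck level (start, stop), grows as the mouth goes down, stop at 0.48 rad (fully tipped). Stiff hinge, stays where it is left: pressing down with about 8 N on the neck tips it, on the heel brings it back.
- flask: Clear plastic flask, axis along x, origin on it at the pivot: round neck 31 mm outside to the mouth at x = -112 mm, body 68 mm in diameter to x = +95 mm. It sits in a springy mount: pressed on the neck it dips 1 mm a newton (20 mm at most) and springs back. Lancets stick in the neck, single file, even fully tipped; sharp dips make them slide mm to cm towards the mouth.
- flask_mouth (a point): Centre of the flask's open mouth; with the flask fully tipped about 73 mm above the table.
- flask_tap (a point): Top side of the neck, 80 mm from the pivot and 32 mm behind the mouth: the place to press and tap. Axes as the flask's.
- flask_heel (a point): Top side of the flask's wide body near its closed end, 80 mm from the pivot: press down here to bring the flask level.
- lancet_1: Safety lancet: white square rod 15 x 15 mm with a thin grey cap, 31 mm long in all along its x (-16 to +15 mm), cap to -x, 12 g. Origin in the middle of its underside: its centre line is 7.5 mm above that along its own z. Starts in the neck of the flask. May be absent.
- lancet_2: Like lancet_1.
- lancet_3: Like lancet_1.
- tape: Roll of white surgical tape standing on the table, 45 mm diameter, 50 mm high. Origin: centre of its underside.
- case: Lilac plastic case, open, fixed to the table. Origin: centre of its underside. Inside 138 mm along x and 108 mm along y, walls 62 mm high; five flat cartons already lie in it, side by side, fixed, and form a level floor 24 mm above the table. Lid hinged along the +y wall, hinge line at y = +59, z = 63 mm; turnbutton on the -y side.
- case_lid (a joint): Lid of the case: 0 = shut, 1.57 = upright (start). Light, some friction; may stop half way, so press it shut. It is 18 mm deep and 119 mm from hinge line to front edge; shut, its flat top is 81 mm above the table, spanning y = -60 to +60 mm of the case. Open, its outer (top) face looks to the case's +y.
- lid_edge (a point): Middle of the lid's front edge, on its outer (top) face.
- turnbutton (a joint): Turnbutton on a post at the case's -y side, on a vertical pivot at x = 0, y = -75 mm of the case: 0 = its bar points along the case's +x, clear of the lid; 1.57 = turned counter-clockwise (seen from above) to its stop, bar along +y over the lid's front edge. Stays where left (0.04 N m).
- turnbutton_pivot (a point): On the pivot at the top of the bar (105 mm above the table). The bar is 10 mm wide and 18 mm high (its underside 87 mm above the table), reaching 34 mm from the pivot one way and 16 mm the other.
- turnbutton_tip (a point): Top of the bar 32 mm from the pivot, at the long end.
- vial_clear: Small clear vial with grey cap, 30 mm diameter, 62 mm high, standing on the table; not to be disturbed.
- vial_dark: Small dark vial, 31 mm diameter, 62 mm high; not to be disturbed.
- vial_red_label: Small white vial with a red label, 25 mm diameter, 56 mm high; not to be disturbed.
Not all that is in view belongs to the job. Leave any blue look-alike of the tape alone. What is shaped like the case but red is not meant.

How it is judged (in metres and radians):
On the way, in this order (a step that is already met when the one before it is completed fails the run):
1. the flask is tipped fully down and let go (value of joint cradle above 0.42 rad and contact force between the fingers and flask below 0.2 N), for 0.2 s.
2. the tipped flask is tapped on its side (value of joint cradle above 0.38 rad and contact force between the fingers and flask above 1 N).
3. all lancets and the tape are in the case (x of lancet_1 in the frame of case between -0.07 and 0.07 m and y of lancet_1 in the frame of case between -0.056 and 0.056 m and z of lancet_1 in the frame of case between -0.002 and 0.06 m and x of lancet_2 in the frame of case between -0.07 and 0.07 m and y of lancet_2 in the frame of case between -0.056 and 0.056 m and z of lancet_2 in the frame of case between -0.002 and 0.06 m and x of lancet_3 in the frame of case between -0.07 and 0.07 m and y of lancet_3 in the frame of case between -0.056 and 0.056 m and z of lancet_3 in the frame of case between -0.002 and 0.06 m and x of tape in the frame of case between -0.07 and 0.07 m and y of tape in the frame of case between -0.056 and 0.056 m and z of tape in the frame of case between -0.002 and 0.06 m), for 0.2 s.
4. the lid is shut (value of joint case_lid below 0.06 rad), for 0.2 s.
5. the turnbutton is turned over the lid (value of joint turnbutton above 1.4 rad), for 0.2 s.
At the end, for the whole second after the job is handed in: every lancet present and the tape lie inside the case (within its walls), the lid is shut (under 0.06 rad), the turnbutton is over it (over 1.4 rad), the flask is back level (under 0.06 rad) (all of step 3 and value of joint each of case_lid, cradle below 0.06 rad and value of joint turnbutton above 1.4 rad); the robot touches nothing.
It fails at once if the flask is struck hard (over 120 N) (contact force between any of the fingers, the arm and flask above 120 N).
It fails at once if the turnbutton is turned over before the lid is shut (value of joint turnbutton above 1 rad and value of joint case_lid above 0.2 rad).
It fails at once if a vial is knocked away or over (distance of any of vial_clear, vial_dark, vial_red_label from where it was at the start of the episode above 0.03 m or angle between any of vial_clear, vial_dark, vial_red_label's own z axis and vertical above 0.5 rad).
Of lancet_1, lancet_2, lancet_3 only 2 to 3 are there at a start; the rules pass over those that are not, and their reading is None.
At some moment in a run one of tape may be knocked a few centimetres aside while the robot is not near it.
Once in a run the grip may slacken for a moment while it holds something.
It also fails if it takes over 210 s, if anything falls off the work surface, if the arm or the gripper's body presses on something with over 40 N, if the wrist force passes 120 N, or if a joint passes its speed limit or range.

## Working session

There is one attempt and no reset: what is moved stays moved. The work goes in short steps, Python scripts to look and compute and a shell command to move; the robot and the scene stay as the last step left them, time stands still between calls to the robot, and variables do not carry over. Pictures are saved under pics/ and viewed, at most 14 in all, crops included, and the job is handed in when it is done.

```bash
mkdir -p pics; cat > h.py <<'E'
import numpy as np, cv2
from workcell import telemetry, eyes, ticket
def snap(name, fn, crop=None, scale=1):
    c=eyes.calibration(name); im=eyes.grab_frame(name)
    b=cv2.cvtColor(im,cv2.COLOR_RGB2BGR); np.savez('pics/'+fn+'.npz',im=im,K=c['camera_matrix'],T=c['world_from_camera'])
    if crop: x0,y0,x1,y1=crop; b=b[y0:y1,x0:x1]
    if scale!=1: b=cv2.resize(b,None,fx=scale,fy=scale,interpolation=cv2.INTER_CUBIC)
    cv2.imwrite('pics/'+fn+'.png',b)
def ray(fn,u,v,z):
    d=np.load('pics/'+fn+'.npz'); K=np.array(d['K']);T=np.array(d['T'])
    r=T[:3,:3]@np.linalg.solve(K,[u,v,1.]);o=T[:3,3]
    return (o+r*(z-o[2])/r[2]).round(1)
def proj(fn,p):
    d=np.load('pics/'+fn+'.npz'); K=np.array(d['K']);T=np.array(d['T'])
    q=K@(T[:3,:3].T@(np.array(p,float)-T[:3,3])); return (q[:2]/q[2]).round(1)
E
python3 - <<'E'
from h import *
snap('top','t0'); snap('scene','s0')
for n in('top','scene','wrist'): print(n,np.round(np.array(eyes.calibration(n)['world_from_camera']),2).tolist(), np.array(eyes.calibration(n)['camera_matrix'])[0])
s=telemetry.state(); print(s)
E
```

```text
top [[0.03, -0.98, 0.19, 230.53], [-1.0, -0.03, 0.0, 207.48], [0.01, -0.19, -0.98, 1172.14], [0.0, 0.0, 0.0, 1.0]] [454.143547     0.         322.45907335]
scene [[-0.52, -0.39, 0.76, -337.1], [-0.86, 0.22, -0.47, 680.18], [0.01, -0.89, -0.45, 570.05], [0.0, 0.0, 0.0, 1.0]] [394.99609649   0.         315.83053848]
wrist [[0.35, 0.9, 0.24, 136.64], [0.94, -0.34, -0.09, 562.23], [-0.0, 0.26, -0.97, 384.67], [0.0, 0.0, 0.0, 1.0]] [336.37389854   0.         322.77199221]
{'time_s': 0.1, 'qpos': array([ 6.81848993e+01,  1.83496645e+01,  8.97012630e+01, -7.65874012e-04,
        7.20448600e+01, -1.14514644e+00]), 'qvel': array([ 0.00761942, -0.07536794,  0.01079733, -0.04226283,  0.0358383 ,
        0.10379894]), 'effort': array([-8.59438387e-06, -4.13336527e+01, -2.32505769e+01,  7.27033569e-02,
        4.22673952e-02, -8.06987100e-05]), 'ee_pos': array([202.79177408, 537.56332083, 221.17493387]), 'ee_rot': array([-1.79904217e+02, -1.18630369e-03,  1.59330281e+02]), 'force': array([-0.25778966,  1.02231016, -0.44961595]), 'torque': array([0.00346503, 0.02808532, 0.02356165]), 'gripper_force': 0.0, 'gripper_width': 91.01427634517977}
```

View pics/t0.png

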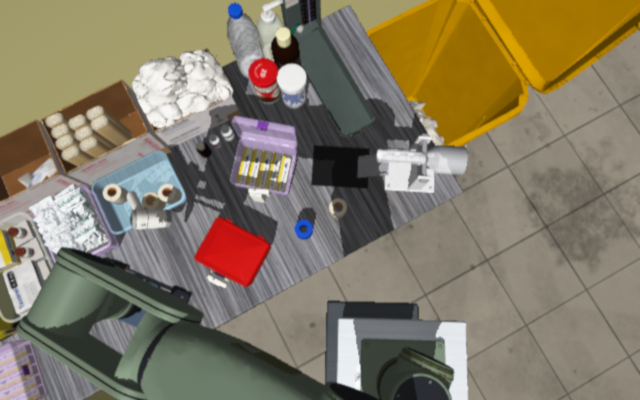

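View pics/s0.png

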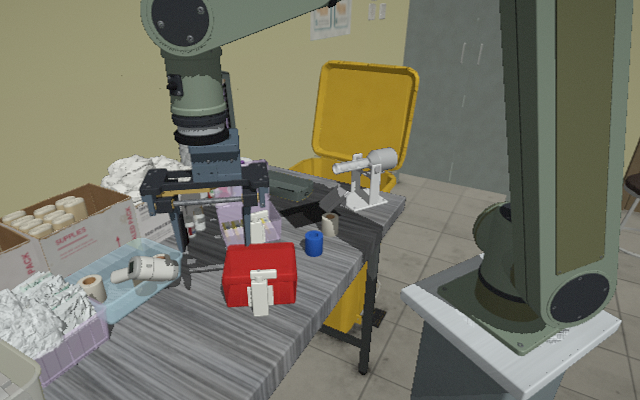

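The top view shows the lilac case at (265,160), the stand at (405,165) with its neck towards image left, the mat at (340,167) and vials at (204,150), (214,140) and (226,130).

Candidates for the tape are the white roll at (338,207), the blue look-alike at (304,228) and rolls in the blue tray at (112,190) and (165,192). I choose (338,207). For the case, I choose the lilac one and not the red one at (232,250). I'll check both in a close crop.

```bash
python3 - <<'E'
from h import *
snap('top','t1',(190,105,480,255),2.75)
for n,u,v,z in [('tape top',338,206,50),('blue',304,228,50),('vial',204,150,31),('vial',214,140,31),('vial',226,130,31),('mat L',314,168,3),('mouth',378,157,125),('body end',466,161,125),('case c',264,168,24)]: print(n,ray('t1',u,v,z))
E
```

```text
tape top [425.8 167.8  50. ]
blue [368. 251.  50.]
vial [567.2 519.8  31. ]
vial [595.2 495.8  31. ]
vial [623.6 466.3  31. ]
mat L [534.5 232.    3. ]
mouth [534.4  77.3 125. ]
body end [ 530.7 -133.1  125. ]
case c [525.2 361.8  24. ]
```

View pics/t1.png

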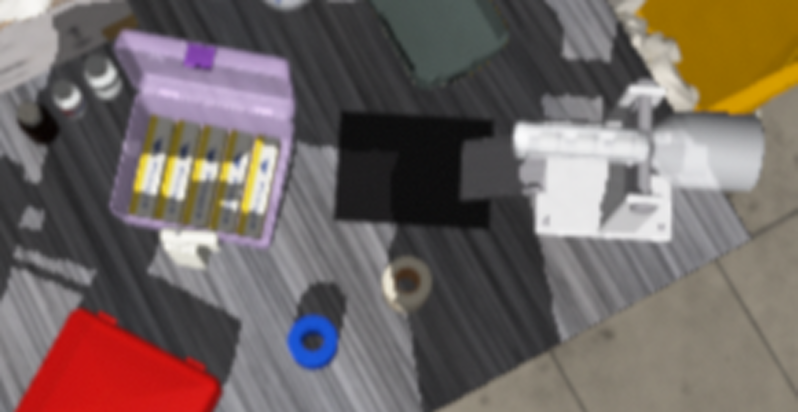

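The crop confirms the white roll at crop (407,284), next to the blue roll at (313,340). The lilac case is open with five cartons, and its turnbutton is at crop (190,245). The flask neck points image-left with its mouth at crop (515,138).

```bash
python3 - <<'E'
from h import *
R=lambda cx,cy,z: ray('t1',190+cx/2.75,105+cy/2.75,z)
m=R(515,139,125);e=R(762,152,125);print('mouth,end',m,e,np.hypot(*(m-e)[:2]))
d=(e-m)[:2];d/=np.hypot(*d);print('pivot',m[:2]+112*d,'yaw',np.degrees(np.arctan2(d[1],d[0])))
print('mat',[R(x,y,3).tolist() for x,y in((341,113),(335,219),(490,228),(492,120))])
print('foot',[R(x,y,5).tolist() for x,y in((536,233),(671,240))])
print('rim',[R(x,y,62).tolist() for x,y in((112,212),(271,244),(294,105))])
print('cart',[R(x,y,24).tolist() for x,y in((133,211),(262,233),(280,138),(152,117))])
print('tape',R(407,284,50),R(407,284,25), R(405,310,0))
E
```

```text
mouth,end [538.   79.1 125. ] [ 532.6 -135.8  125. ] 214.9678348032561
pivot [535.18655584 -32.86465751] yaw -91.4394235212401
mat [[595.1, 233.9, 3.0], [489.1, 236.4, 3.0], [484.6, 87.7, 3.0], [592.3, 86.6, 3.0]]
foot [[480.6, 43.9, 5.0], [477.5, -85.1, 5.0]]
rim [[476.7, 438.0, 62.0], [451.2, 292.1, 62.0], [583.1, 276.4, 62.0]]
cart [[486.6, 426.2, 24.0], [469.0, 303.9, 24.0], [562.0, 290.8, 24.0], [579.2, 414.0, 24.0]]
tape [420.  167.7  50. ] [424.3 166.8  25. ] [403.5 167.3   0. ]
```

```bash
python3 -m crank '[{"dx":0.035,"dy":-0.051,"yaw":0.4},{"dx":0.035,"dy":-0.051,"yaw":0.4},{"dx":0.035,"dy":-0.051,"yaw":0.4},{"dx":0.035,"dy":-0.051,"yaw":0.4},{"dx":0.035,"dy":-0.051,"yaw":0.4},{"dx":0.035,"dy":-0.051,"yaw":0.4},{"dx":0.035,"dy":-0.051,"yaw":0.4},{"dx":0.035,"dy":-0.051,"yaw":0.4},{"dx":0.035,"dy":-0.051,"yaw":0.4},{"dx":0.035,"dy":-0.051,"yaw":0.4}]' 0 20
python3 -c "
from h import *
snap('wrist','w0')"
```

```text
validation failed for argument at $[0]...
```

View pics/w0.png

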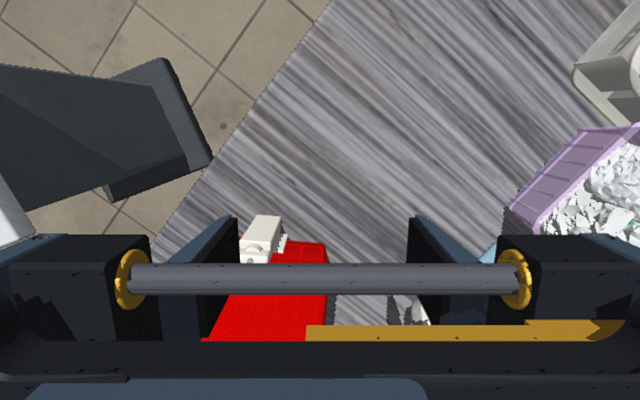

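The wrist picture was taken from the start pose. It shows the red case between the fingers at (290,280), and nothing useful. The move was refused, so I'll try again with all the keys.

```bash
python3 -m crank '[{"dx":0.035,"dy":-0.051,"dz":0,"yaw":0.4},{"dx":0.035,"dy":-0.051,"dz":0,"yaw":0.4},{"dx":0.035,"dy":-0.051,"dz":0,"yaw":0.4},{"dx":0.035,"dy":-0.051,"dz":0,"yaw":0.4},{"dx":0.035,"dy":-0.051,"dz":0,"yaw":0.4},{"dx":0.035,"dy":-0.051,"dz":0,"yaw":0.4},{"dx":0.035,"dy":-0.051,"dz":0,"yaw":0.4},{"dx":0.035,"dy":-0.051,"dz":0,"yaw":0.4},{"dx":0.035,"dy":-0.051,"dz":0,"yaw":0.4},{"dx":0.035,"dy":-0.051,"dz":0,"yaw":0.4}]' 0 20
```

```text
time_s: 1.45
ee_pos: [483.7, 128.5, 222.0]
ee_rot: [180.0, 0.0, 179.4]
force: [0.0, 0.6, 0.6]
gripper_width: 0.4
gripper_force: 0.0
```

```bash
python3 -m crank '[{"dx":0.035,"dy":-0.051,"dz":0,"yaw":0},{"dx":0.035,"dy":-0.051,"dz":0,"yaw":0},{"dx":0,"dy":0,"dz":-0.03,"yaw":0},{"dx":0,"dy":0,"dz":-0.03,"yaw":0},{"dx":0,"dy":0,"dz":-0.015,"yaw":0},{"dx":0,"dy":0,"dz":-0.01,"yaw":0},{"dx":0,"dy":0,"dz":-0.01,"yaw":0},{"dx":0,"dy":0,"dz":-0.01,"yaw":0},{"dx":0,"dy":0,"dz":0,"yaw":0}]'
python3 -c "
from h import *
snap('wrist','w1')"
```

```text
time_s: 2.58
ee_pos: [539.5, 49.8, 139.2]
ee_rot: [179.8, 0.1, 179.3]
force: [-2.0, 3.8, 9.0]
gripper_width: 0.6
gripper_force: 4.2
```

View pics/w1.png

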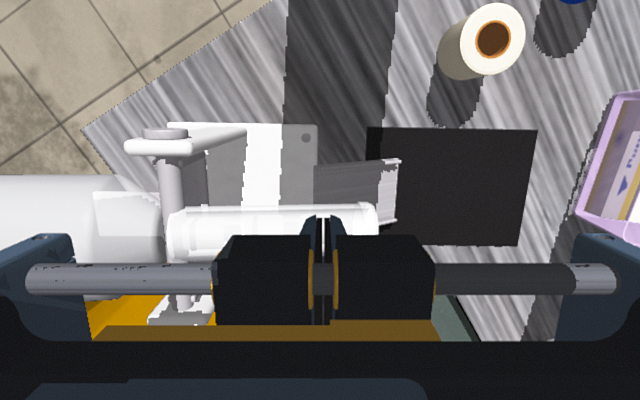

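The fingers at (325,225) rest on the neck about 30 mm behind the mouth at (380,220). The chute is below at (350,180) and the tape is at (490,40). Now I press it fully down.

```bash
python3 -m crank '[{"dx":0,"dy":0,"dz":-0.00625,"yaw":0},{"dx":0,"dy":0,"dz":-0.00625,"yaw":0},{"dx":0,"dy":0,"dz":-0.00625,"yaw":0},{"dx":0,"dy":0,"dz":-0.00625,"yaw":0},{"dx":0,"dy":0,"dz":-0.00625,"yaw":0},{"dx":0,"dy":0,"dz":-0.00625,"yaw":0},{"dx":0,"dy":0,"dz":-0.00625,"yaw":0},{"dx":0,"dy":0,"dz":-0.00625,"yaw":0},{"dx":0,"dy":0,"dz":0,"yaw":0}]'
python3 -m crank '[{"dx":0,"dy":0,"dz":-0.005,"yaw":0},{"dx":0,"dy":0,"dz":0,"yaw":0}]'
```

```text
time_s: 3.75
ee_pos: [540.6, 48.1, 100.1]
ee_rot: [-180.0, 0.3, 179.4]
force: [-0.9, -0.7, 10.6]
gripper_width: 0.3
gripper_force: 4.4
time_s: 4.0
ee_pos: [541.0, 48.1, 96.7]
ee_rot: [-180.0, 0.3, 179.4]
force: [-1.2, -1.5, 14.8]
gripper_width: 0.9
gripper_force: 5.3
```

```bash
python3 -m crank '[{"dx":0,"dy":0,"dz":0.0375,"yaw":0},{"dx":0,"dy":0,"dz":0,"yaw":0},{"dx":0,"dy":0,"dz":0,"yaw":0},{"dx":0,"dy":0,"dz":0,"yaw":0},{"dx":0,"dy":0,"dz":-0.032,"yaw":0},{"dx":0,"dy":0,"dz":0.032,"yaw":0},{"dx":0,"dy":0,"dz":-0.032,"yaw":0},{"dx":0,"dy":0,"dz":0.032,"yaw":0},{"dx":0,"dy":0,"dz":0,"yaw":0},{"dx":0,"dy":0,"dz":0,"yaw":0}]'
python3 -c "
from h import *
snap('wrist','w2')"
```

```text
time_s: 5.25
ee_pos: [538.3, 48.2, 123.0]
ee_rot: [-180.0, -0.1, 179.3]
force: [-0.2, 0.6, -0.2]
gripper_width: 0.7
gripper_force: 0.0
```

View pics/w2.png

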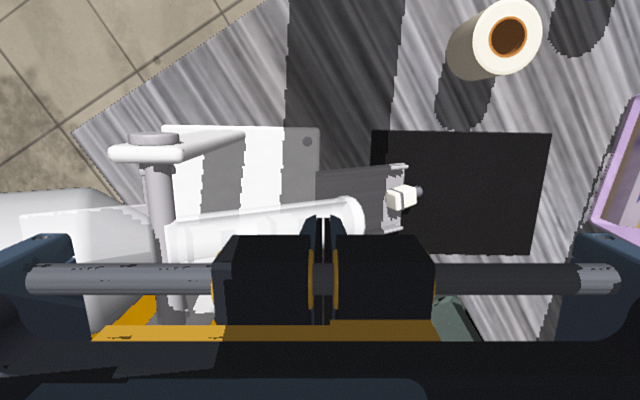

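One lancet is out at (402,196), at the chute's lower end, and the flask is still tipped. I'll tap more.

```bash
python3 -m crank '[{"dx":0,"dy":0,"dz":-0.032,"yaw":0},{"dx":0,"dy":0,"dz":0.032,"yaw":0},{"dx":0,"dy":0,"dz":-0.032,"yaw":0},{"dx":0,"dy":0,"dz":0.032,"yaw":0},{"dx":0,"dy":0,"dz":-0.032,"yaw":0},{"dx":0,"dy":0,"dz":0.032,"yaw":0},{"dx":0,"dy":0,"dz":-0.032,"yaw":0},{"dx":0,"dy":0,"dz":0.032,"yaw":0},{"dx":0,"dy":0,"dz":0,"yaw":0},{"dx":0,"dy":0,"dz":0,"yaw":0}]'
python3 -c "
from h import *
snap('wrist','w3',(160,110,560,260),2)"
```

```text
time_s: 6.55
ee_pos: [538.2, 48.2, 123.0]
ee_rot: [-180.0, -0.1, 179.3]
force: [0.1, 0.3, -0.5]
gripper_width: 0.6
gripper_force: 0.0
```

View pics/w3.png

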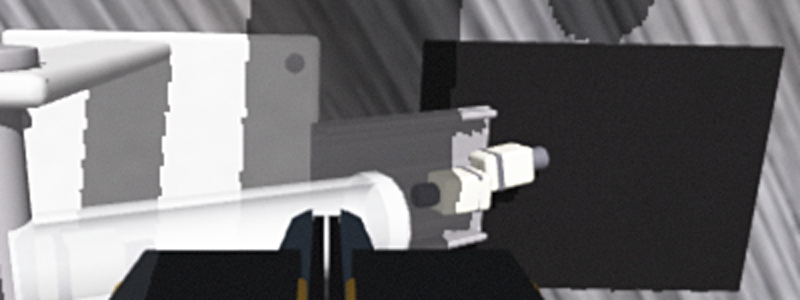

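Two lancets are out, at crop (515,165) and (450,195), one behind the other. I'll tap more in case there is a third.

```bash
python3 -m crank '[{"dx":0,"dy":0,"dz":-0.032,"yaw":0},{"dx":0,"dy":0,"dz":0.032,"yaw":0},{"dx":0,"dy":0,"dz":-0.032,"yaw":0},{"dx":0,"dy":0,"dz":0.032,"yaw":0},{"dx":0,"dy":0,"dz":-0.032,"yaw":0},{"dx":0,"dy":0,"dz":0.032,"yaw":0},{"dx":0,"dy":0,"dz":-0.032,"yaw":0},{"dx":0,"dy":0,"dz":0.032,"yaw":0},{"dx":0,"dy":0,"dz":0,"yaw":0},{"dx":0,"dy":0,"dz":0,"yaw":0}]'
python3 -m crank '[{"dx":0,"dy":0,"dz":-0.032,"yaw":0},{"dx":0,"dy":0,"dz":0.032,"yaw":0},{"dx":0,"dy":0,"dz":-0.032,"yaw":0},{"dx":0,"dy":0,"dz":0.032,"yaw":0},{"dx":0,"dy":0,"dz":-0.032,"yaw":0},{"dx":0,"dy":0,"dz":0.032,"yaw":0},{"dx":0,"dy":0,"dz":-0.032,"yaw":0},{"dx":0,"dy":0,"dz":0.032,"yaw":0},{"dx":0,"dy":0,"dz":0.05,"yaw":0},{"dx":-0.03,"dy":0.06,"dz":0.06,"yaw":0}]' 0.35
python3 -m crank '[{"dx":-0.03,"dy":0.06,"dz":0.05,"yaw":0},{"dx":-0.02,"dy":0.02,"dz":0.04,"yaw":0},{"dx":0,"dy":0,"dz":0,"yaw":0},{"dx":0,"dy":0,"dz":0,"yaw":0}]'
python3 -c "
from h import *
snap('wrist','w4');snap('scene','s1')"
```

```text
time_s: 7.85
ee_pos: [538.2, 48.2, 123.0]
ee_rot: [-180.0, -0.1, 179.3]
force: [-1.0, 0.4, 0.2]
gripper_width: 0.2
gripper_force: 0.0
time_s: 9.1
ee_pos: [518.4, 88.8, 205.2]
ee_rot: [-179.9, -0.1, 179.1]
force: [0.5, 0.5, 0.6]
gripper_width: 32.1
gripper_force: 0.0
time_s: 9.6
ee_pos: [479.3, 150.3, 273.4]
ee_rot: [-179.9, -0.1, 179.3]
force: [-0.0, -0.0, -0.7]
gripper_width: 31.7
gripper_force: 0.0
```

View pics/w4.png

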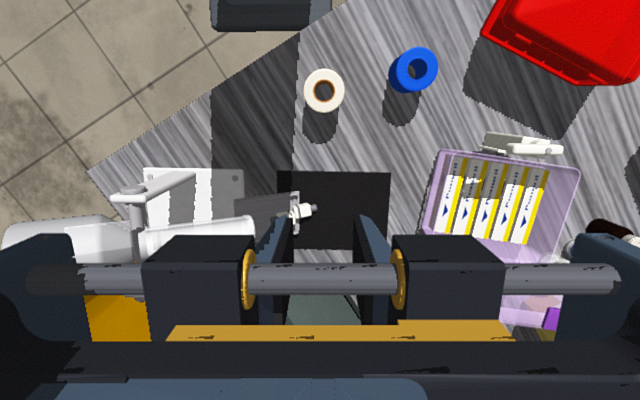

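The wrist view from 270 mm shows the tape at (325,90), the blue roll at (415,70), the case with its turnbutton at (520,145), and lancets at (305,211). I'll zoom in on the lancets and neck and measure the case.

```bash
python3 - <<'E'
from h import *
im=cv2.imread('pics/w4.png'); a=cv2.resize(im[170:265,130:340],None,fx=3.7,fy=3.7,interpolation=cv2.INTER_CUBIC)
s=cv2.imread('pics/s1.png'); b=cv2.resize(s[135:225,300:440],(777,500)) ; 
out=np.vstack([a,cv2.resize(s[140:210,310:410],(a.shape[1],240),interpolation=cv2.INTER_CUBIC)]); cv2.imwrite('pics/c4.png',out); print(out.shape)
print('tape',ray('w4',325,90,50),ray('t1',190+407/2.75,105+284/2.75,50))
# cartons corners
for u,v in((448,157),(547,161),(530,244),(434,232)): print('cart',ray('w4',u,v,24))
for u,v in((438,150),(581,166)): print('rim front?',ray('w4',u,v,62))
print('mat',[ray('w4',u,v,3).tolist() for u,v in((277,171),(390,173))])
print('tb pivot',ray('w4',520,145,105))
E
```

```text
(592, 777, 3)
tape [387.7 152.7  50. ] [420.  167.7  50. ]
cart [466.6 303.2  24. ]
cart [473.  425.6  24. ]
cart [582.7 420.4  24. ]
cart [564.4 293.   24. ]
rim front? [453.4 277.4  62. ]
rim front? [473.2 439.3  62. ]
mat [[485.3, 89.2, 3.0], [489.6, 236.9, 3.0]]
tb pivot [444.3 342.8 105. ]
```

View pics/c4.png

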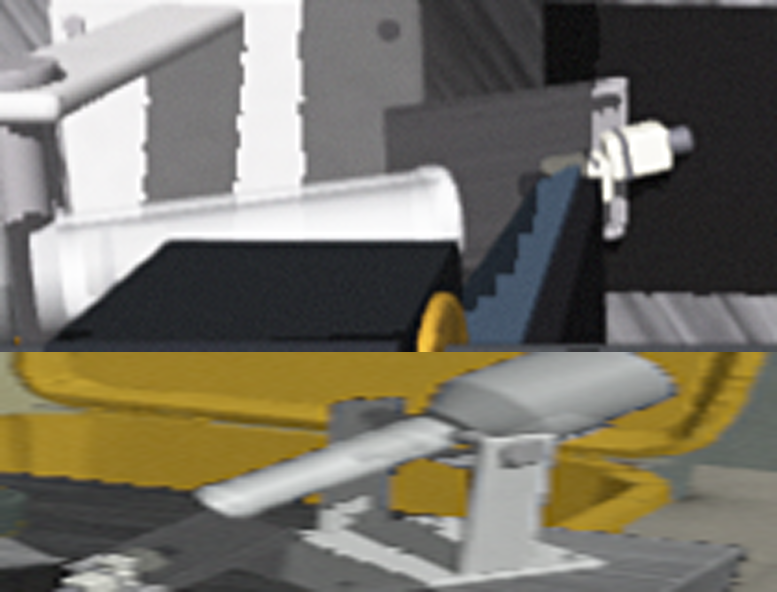

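The first lancet lies at w4 (303,210), with its cap to +y, and the second lies behind it on the chute at about (284,214). The tape has been knocked since the first look and is now at (388,153). The mat agrees with the earlier measurement.

```bash
python3 - <<'E'
from h import *
print(ray('w4',303,209,16),ray('w4',316.5,207.3,10), ray('w4',284,214,18)); print(telemetry.state()['qpos'].round(0))
E
python3 -m crank '[{"dx":0,"dy":0,"dz":0,"yaw":-1},{"dx":0,"dy":0,"dz":0,"yaw":-1},{"dx":0,"dy":0,"dz":0,"yaw":-1},{"dx":0,"dy":0,"dz":0,"yaw":-1},{"dx":0,"dy":0,"dz":0,"yaw":-1},{"dx":0,"dy":0,"dz":0,"yaw":-1},{"dx":0,"dy":0,"dz":0,"yaw":-1},{"dx":0,"dy":0,"dz":0,"yaw":-1},{"dx":0,"dy":0,"dz":0,"yaw":-1},{"dx":0,"dy":0,"dz":0,"yaw":-1}]'
```

```text
[533.6 122.6  16. ] [533.2 140.1  10. ] [539.5  97.8  18. ]
[ 16.  10.  93.  -0.  77. -73.]
time_s: 10.95
ee_pos: [479.7, 150.0, 273.4]
ee_rot: [-179.8, -0.1, 129.1]
force: [0.3, 0.9, -0.5]
gripper_width: 32.1
gripper_force: 0.0
```

```bash
python3 -m crank '[{"dx":0.011,"dy":-0.003,"dz":-0.025,"yaw":-1},{"dx":0.011,"dy":-0.003,"dz":-0.025,"yaw":-1},{"dx":0.011,"dy":-0.003,"dz":-0.025,"yaw":-1},{"dx":0.011,"dy":-0.003,"dz":-0.025,"yaw":-1},{"dx":0.011,"dy":-0.003,"dz":-0.025,"yaw":-1},{"dx":0.011,"dy":-0.003,"dz":-0.025,"yaw":-1},{"dx":0,"dy":0,"dz":0,"yaw":0},{"dx":0,"dy":0,"dz":0,"yaw":0}]' 0.6
python3 -c "
from h import *
snap('wrist','w5')"
```

```text
time_s: 11.95
ee_pos: [532.5, 136.1, 154.9]
ee_rot: [-180.0, 0.0, 99.4]
force: [-0.2, -0.3, 0.4]
gripper_width: 54.8
gripper_force: 0.0
```

View pics/w5.png

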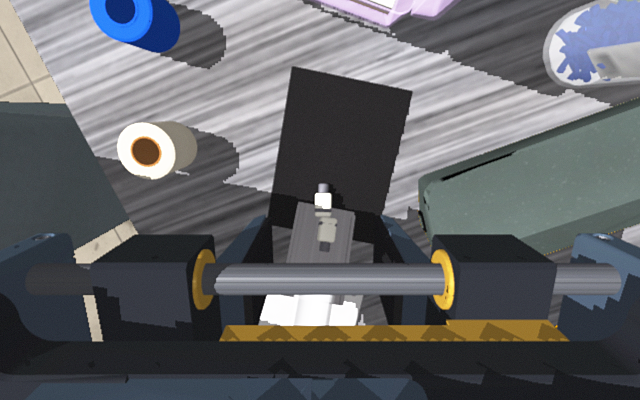

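Lancet 1 is at (322,200) with its cap at (324,187). Lancet 2 is in shadow on the chute at (327,230) with its cap at (325,246). The tape is at (147,150).

```bash
python3 - <<'E'
from h import *
for n,u,v,z in (('l1 top',322,201,18),('l1 rear top',322,208,18),('l1 cap',324.5,186,13),('l2 mid',328,229,22),('l2 f',330,221,20),('l2 cap',326,246,26),('tape',147,151,50)): print(n,ray('w5',u,v,z))
im=cv2.imread('pics/w5.png');cv2.imwrite('pics/c5.png',cv2.resize(im[175:260,270:380],None,fx=5,fy=5,interpolation=cv2.INTER_CUBIC))
E
```

```text
l1 top [534.3 124.7  18. ]
l1 rear top [535.4 118.1  18. ]
l1 cap [534.4 138.   13. ]
l2 mid [544. 100.  22.]
l2 f [544.7 107.4  20. ]
l2 cap [544.7  84.5  26. ]
tape [388.9 151.5  50. ]
```

View pics/c5.png

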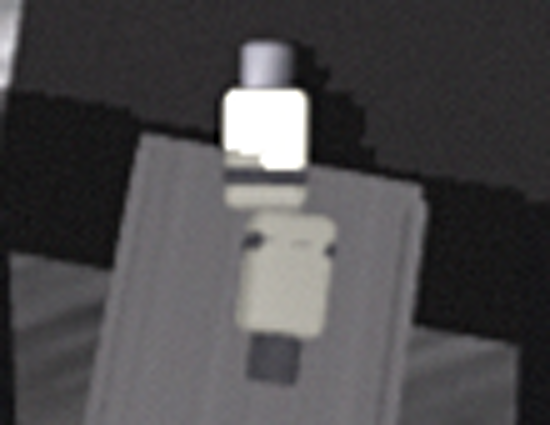

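```bash
python3 -m crank '[{"dx":0.0025,"dy":-0.006,"dz":-0.05,"yaw":-0.7},{"dx":0,"dy":0,"dz":-0.05,"yaw":0},{"dx":0,"dy":0,"dz":-0.05,"yaw":0},{"dx":0,"dy":0,"dz":-0.02,"yaw":0},{"dx":0,"dy":0,"dz":-0.00625,"yaw":0},{"dx":0,"dy":0,"dz":0,"yaw":0}]' 0.33
python3 -m crank '[{"dx":0,"dy":0,"dz":0,"yaw":0},{"dx":0,"dy":0,"dz":0,"yaw":0},{"dx":0,"dy":0,"dz":0,"yaw":0},{"dx":0,"dy":0,"dz":0,"yaw":0}]' 0 20
```

```text
time_s: 12.75
ee_pos: [536.4, 132.1, 15.3]
ee_rot: [179.8, -0.0, 95.8]
force: [2.7, -0.5, -1.2]
gripper_width: 30.1
gripper_force: 1.8
time_s: 13.25
ee_pos: [533.7, 131.6, 14.2]
ee_rot: [-179.9, 0.0, 95.8]
force: [-1.8, -1.1, 4.2]
gripper_width: 14.8
gripper_force: 20.1
```

```bash
python3 -m crank '[{"dx":0,"dy":0,"dz":0.05,"yaw":0},{"dx":0,"dy":0,"dz":0.05,"yaw":0},{"dx":0,"dy":0,"dz":0.05,"yaw":0},{"dx":-0.004,"dy":0.03,"dz":0,"yaw":1},{"dx":-0.004,"dy":0.03,"dz":0,"yaw":1},{"dx":-0.004,"dy":0.03,"dz":0,"yaw":1},{"dx":-0.004,"dy":0.03,"dz":0,"yaw":1},{"dx":-0.004,"dy":0.03,"dz":0,"yaw":1},{"dx":-0.004,"dy":0.03,"dz":0,"yaw":1},{"dx":-0.004,"dy":0.03,"dz":0,"yaw":1}]'
python3 -m crank '[{"dx":-0.004,"dy":0.033,"dz":0,"yaw":1},{"dx":0,"dy":0,"dz":0,"yaw":1},{"dx":0,"dy":0,"dz":0,"yaw":1},{"dx":0,"dy":0,"dz":0,"yaw":1},{"dx":0,"dy":0,"dz":0,"yaw":1},{"dx":0,"dy":0,"dz":0,"yaw":1},{"dx":0,"dy":0,"dz":0,"yaw":1},{"dx":0,"dy":0,"dz":0,"yaw":1},{"dx":0,"dy":0,"dz":0,"yaw":0}]'
python3 -c "
from h import *
snap('wrist','w6')"
```

```text
time_s: 14.5
ee_pos: [511.9, 300.4, 133.7]
ee_rot: [-180.0, 0.0, 131.0]
force: [-0.1, -0.4, 0.0]
gripper_width: 15.1
gripper_force: 20.0
time_s: 15.62
ee_pos: [508.9, 326.0, 133.7]
ee_rot: [-180.0, -0.0, 170.8]
force: [-0.2, 0.4, -0.4]
gripper_width: 14.9
gripper_force: 20.0
```

View pics/w6.png

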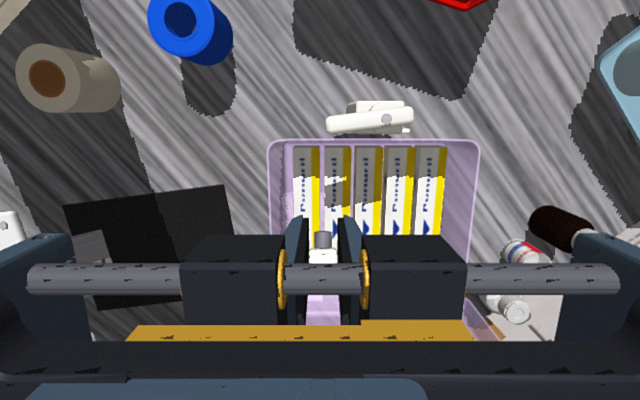

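The lancet is held at (322,245) over the case. The front rim runs from (268,143) to (480,143), the turnbutton screw is at (387,118), and the bar's long end is at (328,125). I lower and release.

```bash
python3 - <<'E'
from h import *
print('rim',ray('w6',268,146,62),ray('w6',480,146,62),'pivot',ray('w6',387,118,105),'tip',ray('w6',330,126,105))
E
python3 -m crank '[{"dx":0,"dy":0,"dz":-0.045,"yaw":0},{"dx":0,"dy":0,"dz":-0.045,"yaw":0},{"dx":0,"dy":0,"dz":-0.025,"yaw":0},{"dx":0,"dy":0,"dz":0,"yaw":0}]'
python3 -m crank '[{"dx":0,"dy":0,"dz":0,"yaw":0},{"dx":0,"dy":0,"dz":0,"yaw":0},{"dx":0,"dy":0,"dz":0,"yaw":0},{"dx":0,"dy":0,"dz":0.04,"yaw":0},{"dx":0,"dy":0,"dz":0.05,"yaw":0},{"dx":0,"dy":0,"dz":0.05,"yaw":0}]' 0.28
```

```text
rim [457.2 295.1  62. ] [480.9 440.4  62. ] pivot [449.4 371.1 105. ] tip [448.6 339.1 105. ]
time_s: 16.18
ee_pos: [507.9, 325.4, 40.3]
ee_rot: [-179.9, -0.2, 170.8]
force: [0.2, 0.7, 0.1]
gripper_width: 14.6
gripper_force: 20.0
time_s: 16.92
ee_pos: [508.9, 326.0, 155.6]
ee_rot: [180.0, 0.0, 170.8]
force: [-0.3, 0.6, -0.0]
gripper_width: 25.4
gripper_force: 0.0
```

```bash
python3 -m crank '[{"dx":0.004,"dy":-0.022,"dz":0,"yaw":-1},{"dx":0.004,"dy":-0.022,"dz":0,"yaw":-1},{"dx":0.004,"dy":-0.022,"dz":0,"yaw":-1},{"dx":0.004,"dy":-0.022,"dz":0,"yaw":-1},{"dx":0.004,"dy":-0.022,"dz":0,"yaw":-1},{"dx":0.004,"dy":-0.022,"dz":0,"yaw":-1},{"dx":0.004,"dy":-0.022,"dz":0,"yaw":-1},{"dx":0.004,"dy":-0.022,"dz":0,"yaw":-1},{"dx":0.004,"dy":-0.022,"dz":0,"yaw":-1},{"dx":0.004,"dy":-0.022,"dz":0,"yaw":-1}]' 0.6
python3 -m crank '[{"dx":0,"dy":0,"dz":0,"yaw":-1},{"dx":0,"dy":0,"dz":0,"yaw":-1},{"dx":0,"dy":0,"dz":0,"yaw":-1},{"dx":0,"dy":0,"dz":0,"yaw":-1},{"dx":0,"dy":0,"dz":0,"yaw":-1},{"dx":0,"dy":0,"dz":0,"yaw":0},{"dx":0,"dy":0,"dz":0,"yaw":0}]'
python3 -c "
from h import *
snap('wrist','w7',(220,120,420,270),4)"
```

```text
time_s: 18.18
ee_pos: [541.1, 149.5, 154.5]
ee_rot: [179.9, 0.0, 120.7]
force: [0.9, -0.0, -0.2]
gripper_width: 54.5
gripper_force: 0.0
time_s: 19.05
ee_pos: [541.0, 150.1, 154.2]
ee_rot: [180.0, -0.0, 95.9]
force: [-0.7, -0.9, 0.7]
gripper_width: 55.0
gripper_force: 0.0
```

View pics/w7.png

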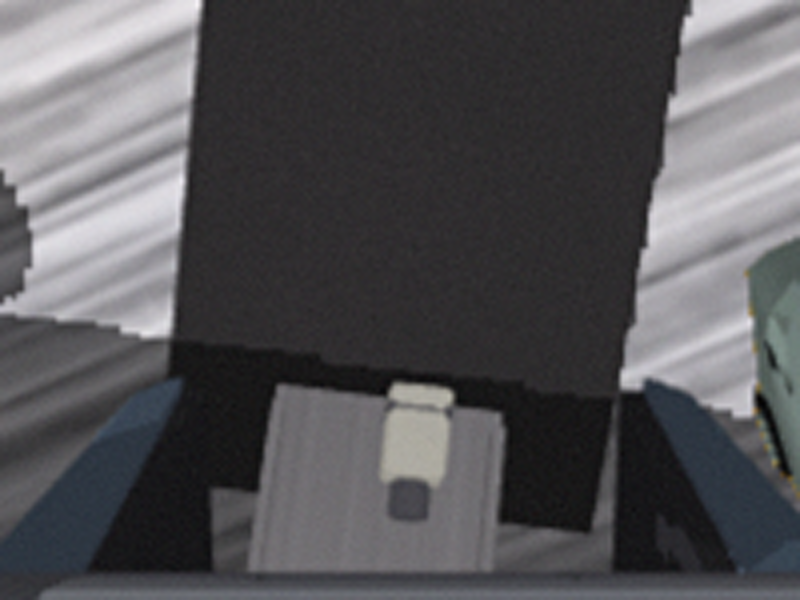

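Lancet 2 has slid to the chute's foot and lies on the slope. Its lower end is at crop (420,395) and its cap at (408,500).

```bash
python3 - <<'E'
from h import *
P=lambda x,y,z: ray('w7',220+x/4,120+y/4,z)
print('low face',P(421,395,10),'low top edge',P(418,408,17),'mid top',P(415,445,22),'up top',P(413,483,30),'cap',P(409,505,30))
print('chute end',P(276,384,5),P(505,410,5))
E
```

```text
low face [547.4 119.4  10. ] low top edge [546.7 118.4  17. ] mid top [546.7 111.   22. ] up top [546.9 104.7  30. ] cap [546.5  99.2  30. ]
chute end [512.1 116.9   5. ] [568.5 116.    5. ]
```

```bash
python3 -m crank '[{"dx":0.0055,"dy":-0.03,"dz":-0.05,"yaw":0},{"dx":0,"dy":0,"dz":-0.05,"yaw":0},{"dx":0,"dy":0,"dz":-0.04,"yaw":0},{"dx":0,"dy":0,"dz":-0.01,"yaw":0},{"dx":0,"dy":0,"dz":-0.01,"yaw":0},{"dx":0,"dy":0,"dz":-0.004,"yaw":0},{"dx":0,"dy":0,"dz":0,"yaw":0}]' 0.22
python3 -m crank '[{"dx":0,"dy":0,"dz":0,"yaw":0},{"dx":0,"dy":0,"dz":0,"yaw":0},{"dx":0,"dy":0,"dz":0,"yaw":0}]' 0 20
```

```text
time_s: 19.98
ee_pos: [545.5, 126.3, 23.4]
ee_rot: [180.0, -0.0, 95.8]
force: [-1.6, 0.7, -1.4]
gripper_width: 20.1
gripper_force: 0.5
time_s: 20.35
ee_pos: [545.9, 126.3, 23.3]
ee_rot: [179.9, -0.0, 95.8]
force: [0.5, 1.2, 2.4]
gripper_width: 14.3
gripper_force: 19.8
```

```bash
python3 -m crank '[{"dx":0,"dy":0.002,"dz":0.015,"yaw":0},{"dx":0,"dy":0,"dz":0.05,"yaw":0},{"dx":0,"dy":0,"dz":0.05,"yaw":0},{"dx":0,"dy":0,"dz":0.025,"yaw":0},{"dx":-0.005,"dy":0.03,"dz":0,"yaw":1},{"dx":-0.005,"dy":0.03,"dz":0,"yaw":1},{"dx":-0.005,"dy":0.03,"dz":0,"yaw":1},{"dx":-0.005,"dy":0.03,"dz":0,"yaw":1},{"dx":-0.005,"dy":0.03,"dz":0,"yaw":1},{"dx":-0.005,"dy":0.03,"dz":0,"yaw":1}]'
python3 -m crank '[{"dx":-0.005,"dy":0.03,"dz":0,"yaw":1},{"dx":-0.005,"dy":0.036,"dz":0,"yaw":1},{"dx":0,"dy":0,"dz":0,"yaw":1},{"dx":0,"dy":0,"dz":0,"yaw":1},{"dx":0,"dy":0,"dz":0,"yaw":1},{"dx":0,"dy":0,"dz":0,"yaw":1},{"dx":0,"dy":0,"dz":0,"yaw":1},{"dx":0,"dy":0,"dz":0,"yaw":1},{"dx":0,"dy":0,"dz":0,"yaw":1},{"dx":0,"dy":0,"dz":0,"yaw":0}]'
python3 -c "
from h import *
snap('wrist','w8',(200,90,500,310),2.6)"
```

```text
time_s: 21.6
ee_pos: [521.1, 272.4, 135.5]
ee_rot: [180.0, 0.0, 126.0]
force: [-0.4, -0.6, 0.0]
gripper_width: 14.7
gripper_force: 19.8
time_s: 22.85
ee_pos: [513.3, 324.5, 135.3]
ee_rot: [180.0, 0.0, 170.8]
force: [0.2, 0.6, -0.1]
gripper_width: 14.4
gripper_force: 19.8
```

View pics/w8.png

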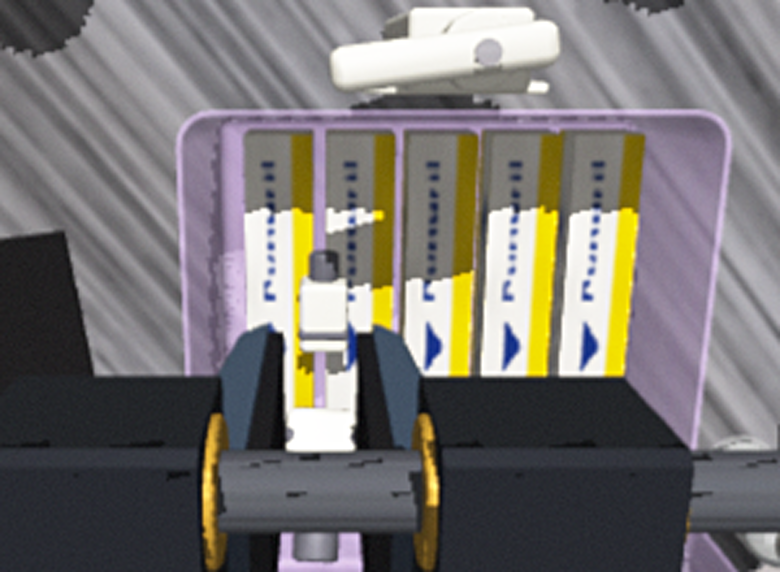

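Lancet 1 lies in the case at crop (325,315). Lancet 2 is held behind it at (320,430), towards the lid side. I release it from low height.

```bash
python3 -m crank '[{"dx":0.005,"dy":0,"dz":-0.04,"yaw":0},{"dx":0,"dy":0,"dz":-0.04,"yaw":0},{"dx":0,"dy":0,"dz":-0.02,"yaw":0},{"dx":0,"dy":0,"dz":0,"yaw":0}]'
python3 -m crank '[{"dx":0,"dy":0,"dz":0,"yaw":0},{"dx":0,"dy":0,"dz":0,"yaw":0},{"dx":0,"dy":0,"dz":0,"yaw":0},{"dx":0,"dy":0,"dz":0.05,"yaw":0},{"dx":0,"dy":0,"dz":0.06,"yaw":0},{"dx":-0.05,"dy":-0.03,"dz":0.05,"yaw":0},{"dx":-0.05,"dy":-0.03,"dz":0.03,"yaw":0},{"dx":0,"dy":0,"dz":0,"yaw":0}]' 0.28
python3 -c "
from h import *
snap('wrist','w9')"
```

```text
time_s: 23.4
ee_pos: [518.1, 324.3, 55.5]
ee_rot: [180.0, 0.1, 170.8]
force: [-0.0, -2.0, 2.1]
gripper_width: 14.6
gripper_force: 20.0
time_s: 24.4
ee_pos: [435.9, 275.8, 209.3]
ee_rot: [179.9, 0.1, 170.8]
force: [0.6, 0.9, 0.9]
gripper_width: 26.0
gripper_force: 0.0
```

View pics/w9.png

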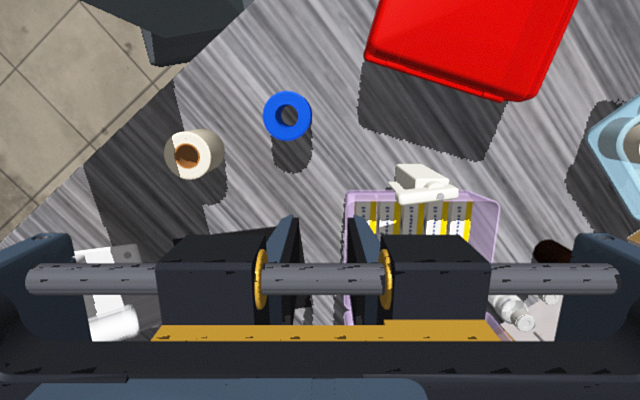

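The wrist view shows the tape's top at (187,155), the blue roll at (288,116), and the case holding the lancets, hidden behind the gripper. My picture allowance is used up, by my count one over it. From here I work only from numbers in the images.

```bash
python3 - <<'E'
from h import *
print('tape',ray('w9',187,155,50),'blue',ray('w9',288,116,50), telemetry.state()['qpos'].round(0))
E
```

```text
tape [387.6 151.3  50. ] blue [367.4 253.6  50. ] [ 31.  14.  98.   0.  68. -50.]
```

```bash
python3 -m crank '[{"dx":-0.02,"dy":-0.052,"dz":0,"yaw":0},{"dx":-0.02,"dy":-0.052,"dz":0,"yaw":0},{"dx":-0.02,"dy":-0.052,"dz":0,"yaw":0},{"dx":0,"dy":0,"dz":-0.06,"yaw":0},{"dx":0,"dy":0,"dz":-0.06,"yaw":0},{"dx":0,"dy":0,"dz":-0.05,"yaw":0},{"dx":0,"dy":0,"dz":-0.04,"yaw":0},{"dx":0,"dy":0,"dz":-0.018,"yaw":0},{"dx":0,"dy":0,"dz":0,"yaw":0}]' 0.75
python3 -m crank '[{"dx":0,"dy":0,"dz":0,"yaw":0},{"dx":0,"dy":0,"dz":0,"yaw":0},{"dx":0,"dy":0,"dz":0,"yaw":0},{"dx":0,"dy":0,"dz":0,"yaw":0}]' 0.2 25
```

```text
time_s: 25.58
ee_pos: [389.1, 151.6, 22.6]
ee_rot: [-179.9, -0.2, 170.8]
force: [-0.5, -0.3, -0.1]
gripper_width: 68.4
gripper_force: 0.0
time_s: 26.08
ee_pos: [389.9, 151.9, 25.0]
ee_rot: [179.9, 0.1, 170.8]
force: [0.8, 0.2, 3.7]
gripper_width: 45.3
gripper_force: 25.0
```

```bash
python3 -m crank '[{"dx":0,"dy":0,"dz":0.05,"yaw":0},{"dx":0,"dy":0,"dz":0.06,"yaw":0},{"dx":0,"dy":0,"dz":0.06,"yaw":0},{"dx":0.028,"dy":0.0485,"dz":0,"yaw":0},{"dx":0.028,"dy":0.0485,"dz":0,"yaw":0},{"dx":0.028,"dy":0.0485,"dz":0,"yaw":0},{"dx":0.028,"dy":0.0485,"dz":0,"yaw":0},{"dx":0.028,"dy":0.0485,"dz":0,"yaw":0},{"dx":0.028,"dy":0.0485,"dz":0,"yaw":0},{"dx":0,"dy":0,"dz":0,"yaw":0}]'
python3 - <<'E'
from h import *
snap('wrist','w10')
E
```

```text
time_s: 27.32
ee_pos: [524.5, 386.7, 159.3]
ee_rot: [180.0, -0.0, 170.9]
force: [-0.6, -0.8, -1.4]
gripper_width: 45.6
gripper_force: 25.0
```

```bash
python3 -m crank '[{"dx":0,"dy":-0.002,"dz":-0.05,"yaw":0},{"dx":0,"dy":0,"dz":-0.05,"yaw":0},{"dx":0,"dy":0,"dz":-0.02,"yaw":0},{"dx":0,"dy":0,"dz":-0.01,"yaw":0},{"dx":0,"dy":0,"dz":-0.005,"yaw":0},{"dx":0,"dy":0,"dz":0,"yaw":0},{"dx":0,"dy":0,"dz":0,"yaw":0}]'
python3 -m crank '[{"dx":0,"dy":0,"dz":0,"yaw":0},{"dx":0,"dy":0,"dz":0,"yaw":0},{"dx":0,"dy":0,"dz":0,"yaw":0},{"dx":0,"dy":0,"dz":0.03,"yaw":0},{"dx":0,"dy":0,"dz":0.05,"yaw":0},{"dx":0,"dy":0,"dz":0.06,"yaw":0}]' 0.56
```

```text
time_s: 28.25
ee_pos: [524.2, 383.2, 53.4]
ee_rot: [179.9, 0.1, 170.8]
force: [-0.2, -0.6, 0.3]
gripper_width: 45.1
gripper_force: 25.0
time_s: 29.0
ee_pos: [523.3, 382.5, 164.7]
ee_rot: [-179.9, -0.1, 170.8]
force: [0.8, 1.3, 0.2]
gripper_width: 51.1
gripper_force: 0.0
```

```bash
python3 -m crank '[{"dx":0.003,"dy":-0.0696,"dz":0,"yaw":0.28},{"dx":0.003,"dy":-0.0696,"dz":0,"yaw":0.28},{"dx":0.003,"dy":-0.0696,"dz":0,"yaw":0.28},{"dx":0.003,"dy":-0.0696,"dz":0,"yaw":0.28},{"dx":0.003,"dy":-0.0696,"dz":0,"yaw":0.28},{"dx":0.003,"dy":-0.0696,"dz":0,"yaw":0.28},{"dx":0,"dy":0,"dz":-0.053,"yaw":0},{"dx":0,"dy":0,"dz":0,"yaw":0},{"dx":0,"dy":0,"dz":0,"yaw":0}]' 0
python3 -c "
from h import *
snap('wrist','p0'); snap('top','pt0')"
python3 -m crank '[{"dx":0,"dy":0,"dz":-0.032,"yaw":0},{"dx":0,"dy":0,"dz":0.032,"yaw":0},{"dx":0,"dy":0,"dz":-0.032,"yaw":0},{"dx":0,"dy":0,"dz":0.032,"yaw":0},{"dx":0,"dy":0,"dz":-0.032,"yaw":0},{"dx":0,"dy":0,"dz":0.032,"yaw":0},{"dx":0,"dy":0,"dz":-0.032,"yaw":0},{"dx":0,"dy":0,"dz":0.032,"yaw":0},{"dx":0,"dy":0,"dz":0,"yaw":0},{"dx":0,"dy":0,"dz":0,"yaw":0}]'
python3 -m crank '[{"dx":0,"dy":0,"dz":-0.032,"yaw":0},{"dx":0,"dy":0,"dz":0.032,"yaw":0},{"dx":0,"dy":0,"dz":-0.032,"yaw":0},{"dx":0,"dy":0,"dz":0.032,"yaw":0},{"dx":0,"dy":0,"dz":-0.032,"yaw":0},{"dx":0,"dy":0,"dz":0.032,"yaw":0},{"dx":0,"dy":0,"dz":-0.032,"yaw":0},{"dx":0,"dy":0,"dz":0.032,"yaw":0},{"dx":0,"dy":0,"dz":0,"yaw":0},{"dx":0,"dy":0,"dz":0,"yaw":0}]'
cat > cmp.py <<'E'
from h import *
def blobs(a,b,th=35):
    A,B=[np.load(f'pics/{f}.npz')['im'].astype(int) for f in(a,b)]
    m=(np.abs(A-B).max(2)>th).astype(np.uint8)
    m=cv2.morphologyEx(m,cv2.MORPH_OPEN,np.ones((2,2),np.uint8))
    n,_,st,c=cv2.connectedComponentsWithStats(m)
    print(a,b,[(st[i][4].item(),c[i].round().tolist()) for i in range(1,n) if st[i][4]>12])
E
python3 -c "
from cmp import *
snap('wrist','p1'); blobs('w2','w3'); blobs('w3','p0'); blobs('p0','p1'); blobs('w2','p1')"
```

```text
time_s: 30.12
ee_pos: [538.8, 49.3, 122.9]
ee_rot: [180.0, 0.1, 179.3]
force: [-0.3, 0.1, -0.0]
gripper_width: 0.4
gripper_force: 0.0
time_s: 31.48
ee_pos: [538.1, 49.1, 122.2]
ee_rot: [180.0, 0.0, 179.3]
force: [-1.2, -0.2, -0.3]
gripper_width: 0.0
gripper_force: 0.0
time_s: 32.72
ee_pos: [537.4, 48.7, 121.1]
ee_rot: [-180.0, -0.1, 179.2]
force: [0.4, 0.2, 0.2]
gripper_width: 0.4
gripper_force: 0.0
w2 w3 [(1055, [404.0, 201.0]), (23, [176.0, 309.0]), (15, [174.0, 325.0]), (33, [137.0, 338.0])]
w3 p0 [(90, [288.0, 19.0]), (8558, [485.0, 61.0]), (35, [554.0, 7.0]), (30, [404.0, 9.0]), (16, [613.0, 7.0]), (16, [402.0, 22.0]), (16, [607.0, 25.0]), (47, [598.0, 42.0]), (20, [400.0, 40.0]), (20, [288.0, 52.0]), (28, [398.0, 54.0]), (32, [581.0, 55.0]), (20, [286.0, 66.0]), (83, [285.0, 104.0]), (32, [394.0, 94.0]), (283, [613.0, 158.0]), (20, [390.0, 110.0]), (28, [623.0, 111.0]), (272, [620.0, 165.0]), (29, [617.0, 128.0]), (27, [163.0, 126.0]), (20, [212.0, 126.0]), (18, [224.0, 126.0]), (44, [272.0, 126.0]), (171, [282.0, 161.0]), (20, [396.0, 130.0]), (48, [418.0, 131.0]), (17, [481.0
[... 4124 characters left out ...]
55, [395.0, 233.0]), (24, [612.0, 233.0]), (61, [191.0, 259.0]), (89, [452.0, 256.0]), (14, [485.0, 256.0]), (42, [501.0, 257.0]), (40, [522.0, 256.0]), (14, [230.0, 267.0]), (60, [616.0, 273.0]), (13, [31.0, 270.0]), (93, [582.0, 280.0]), (44, [615.0, 288.0]), (13, [143.0, 298.0]), (51, [155.0, 304.0]), (36, [167.0, 302.0]), (30, [552.0, 302.0]), (34, [128.0, 312.0]), (18, [174.0, 308.0]), (22, [194.0, 313.0]), (83, [544.0, 325.0]), (18, [209.0, 314.0]), (13, [116.0, 323.0]), (15, [215.0, 323.0]), (14, [172.0, 325.0]), (45, [223.0, 331.0]), (30, [95.0, 336.0]), (13, [130.0, 338.0]), (18, [221.0, 340.0]), (364, [34.0, 379.0]), (95, [81.0, 377.0]), (1256, [119.0, 386.0]), (13, [58.0, 383.0])]
```

```bash
cat > cnt.py <<'E'
from h import *
def cnt(f,x0=330,x1=540,y0=140,y1=250):
    a=np.load(f'pics/{f}.npz')['im'][y0:y1,x0:x1].astype(int); m=(a[...,0]-a[...,2]>8)&(a[...,0]>120)
    n,_,st,c=cv2.connectedComponentsWithStats(m.astype(np.uint8))
    return [(st[i][4].item(),(c[i]+[x0,y0]).round().tolist()) for i in range(1,n) if st[i][4]>10]
E
python3 -c "
from cnt import *
for f in('w1','w2','w3','p0','p1'): print(f,cnt(f))
a=np.load('pics/p1.npz')['im']; print([a[181,x].tolist() for x in range(385,412,5)],[a[y,350].tolist() for y in range(160,235,12)])"
python3 -m crank '[{"dx":0,"dy":0,"dz":-0.034,"yaw":0},{"dx":0,"dy":0,"dz":0.034,"yaw":0},{"dx":0,"dy":0,"dz":-0.034,"yaw":0},{"dx":0,"dy":0,"dz":0.034,"yaw":0},{"dx":0,"dy":0,"dz":-0.034,"yaw":0},{"dx":0,"dy":0,"dz":0.034,"yaw":0},{"dx":0,"dy":0,"dz":-0.034,"yaw":0},{"dx":0,"dy":0,"dz":0.034,"yaw":0},{"dx":0,"dy":0,"dz":0,"yaw":0},{"dx":0,"dy":0,"dz":0,"yaw":0}]'
python3 -c "
from cnt import *
snap('wrist','p2'); print(cnt('p2'))"
```

```text
w1 []
w2 [(12, [407.0, 185.0]), (148, [391.0, 201.0]), (26, [411.0, 203.0])]
w3 [(29, [413.0, 183.0]), (65, [399.0, 191.0]), (21, [422.0, 199.0]), (211, [385.0, 205.0]), (18, [404.0, 209.0])]
p0 []
p1 []
[[94, 93, 96], [194, 190, 196], [196, 193, 198], [193, 190, 196], [36, 32, 34], [41, 35, 36]] [[63, 61, 63], [90, 88, 91], [94, 92, 96], [92, 90, 93], [253, 253, 253], [245, 244, 245], [235, 235, 237]]
time_s: 34.02
ee_pos: [537.3, 48.6, 121.0]
ee_rot: [-180.0, -0.1, 179.2]
force: [-0.2, 0.2, -0.5]
gripper_width: 0.5
gripper_force: 0.0
[]
```

```bash
python3 - <<'E'
from h import *
# creaminess along the flask neck/body in every view that shows it
for f,b in(('w1',(165,195,385,262)),('w2',(165,190,370,262)),('w3',(165,190,370,262)),('p0',(165,190,370,262)),('p2',(165,190,370,262)),('w0',(0,0,1,1)),('t1',(374,140,440,172)),('pt0',(374,140,440,172)),('w4',(140,205,260,240))):
    x0,y0,x1,y1=b;a=np.load(f'pics/{f}.npz')['im'][y0:y1,x0:x1].astype(int); d=a[...,0]-a[...,2]; m=(a[...,0]>150)
    print(f,m.sum(),[(int(((d>t)&m).sum())) for t in(2,4,6,8,12)])
    if f in('w1','w2','w3','p2'):
        r=(d*m).reshape(d.shape)[:, :]; print('  col mean', [round(float(r[:,i:i+15].sum()/max(1,m[:,i:i+15].sum())),1) for i in range(0,r.shape[1],15)])
E
```

```text
w1 7978 [13, 9, 9, 9, 8]
  col mean [-1.1, -1.2, -0.8, -0.0, -1.3, -0.5, -0.4, -0.4, -1.1, -1.5, -1.6, -1.9, -1.2, -0.7, -1.7]
w2 7992 [29, 14, 11, 11, 10]
  col mean [-1.0, -0.6, -0.3, -0.3, -1.6, -0.4, -0.3, -0.7, -0.9, -1.9, -2.0, -2.0, -1.2, -1.4]
w3 7979 [20, 11, 10, 10, 8]
  col mean [-1.1, -0.6, -0.4, -0.2, -1.7, -0.4, -0.5, -0.7, -1.2, -1.8, -2.1, -2.0, -1.2, -1.3]
p0 8063 [18, 12, 12, 10, 10]
p2 7688 [22, 14, 12, 9, 9]
  col mean [-0.7, -0.2, -0.5, -0.4, -0.9, -0.5, -0.5, -0.5, -1.1, -1.7, -2.0, -1.9, -1.0, -1.3]
w0 0 [0, 0, 0, 0, 0]
t1 1260 [31, 31, 31, 31, 31]
pt0 131 [45, 14, 0, 0, 0]
w4 2442 [7, 0, 0, 0, 0]
```

```bash
python3 -m crank '[{"dx":0,"dy":0,"dz":-0.036,"yaw":0},{"dx":0,"dy":0,"dz":0.036,"yaw":0},{"dx":0,"dy":0,"dz":-0.036,"yaw":0},{"dx":0,"dy":0,"dz":0.036,"yaw":0},{"dx":0,"dy":0,"dz":-0.036,"yaw":0},{"dx":0,"dy":0,"dz":0.036,"yaw":0},{"dx":0,"dy":0,"dz":-0.036,"yaw":0},{"dx":0,"dy":0,"dz":0.036,"yaw":0},{"dx":0,"dy":0,"dz":-0.036,"yaw":0},{"dx":0,"dy":0,"dz":0.036,"yaw":0}]'
python3 -m crank '[{"dx":0,"dy":0,"dz":-0.036,"yaw":0},{"dx":0,"dy":0,"dz":0.036,"yaw":0},{"dx":0,"dy":0,"dz":-0.036,"yaw":0},{"dx":0,"dy":0,"dz":0.036,"yaw":0},{"dx":0,"dy":0,"dz":-0.036,"yaw":0},{"dx":0,"dy":0,"dz":0.036,"yaw":0},{"dx":0,"dy":0,"dz":-0.036,"yaw":0},{"dx":0,"dy":0,"dz":0.036,"yaw":0},{"dx":0,"dy":0,"dz":-0.036,"yaw":0},{"dx":0,"dy":0,"dz":0.036,"yaw":0}]'
python3 -m crank '[{"dx":0,"dy":0,"dz":0,"yaw":0},{"dx":0,"dy":0,"dz":0,"yaw":0}]'
python3 -c "
from cnt import *
snap('wrist','p3'); print(cnt('p3'))"
```

```text
time_s: 35.33
ee_pos: [537.0, 49.9, 119.3]
ee_rot: [179.9, -0.3, 179.2]
force: [-0.0, -0.5, 0.4]
gripper_width: 0.5
gripper_force: 0.0
time_s: 36.58
ee_pos: [537.0, 49.9, 119.3]
ee_rot: [179.9, -0.3, 179.2]
force: [0.4, 0.3, 0.2]
gripper_width: 0.6
gripper_force: 0.0
time_s: 36.83
ee_pos: [537.2, 48.6, 120.9]
ee_rot: [-180.0, -0.1, 179.2]
force: [-0.8, 0.1, -0.4]
gripper_width: 0.1
gripper_force: 0.0
[(14, [408.0, 192.0]), (161, [390.0, 205.0]), (27, [411.0, 209.0])]
```

A third lancet came out, with cream blobs at (390,205), much like the first one. I go to the same viewing pose as before and measure it from the numbers.

```bash
python3 -m crank '[{"dx":0,"dy":0.005,"dz":0.05,"yaw":0},{"dx":0.0005,"dy":0.025,"dz":0,"yaw":-1},{"dx":0.0005,"dy":0.025,"dz":0,"yaw":-1},{"dx":0.0005,"dy":0.025,"dz":0,"yaw":-1},{"dx":0.0005,"dy":0.025,"dz":0,"yaw":-1},{"dx":0.0005,"dy":0.021,"dz":0,"yaw":-1},{"dx":0.0005,"dy":0,"dz":0,"yaw":-1},{"dx":0.0005,"dy":0,"dz":0,"yaw":-1},{"dx":0.0005,"dy":0,"dz":0,"yaw":-1},{"dx":0.0005,"dy":0,"dz":0,"yaw":-1}]' 0.6
python3 -m crank '[{"dx":0,"dy":0,"dz":0,"yaw":-1},{"dx":0,"dy":0,"dz":0,"yaw":-1},{"dx":0,"dy":0,"dz":0,"yaw":-1},{"dx":0,"dy":0,"dz":0,"yaw":-1},{"dx":0,"dy":0,"dz":0,"yaw":-1},{"dx":0,"dy":0,"dz":-0.007,"yaw":-1},{"dx":0,"dy":0,"dz":0,"yaw":-1},{"dx":0,"dy":0,"dz":0,"yaw":-0.6},{"dx":0,"dy":0,"dz":0,"yaw":0},{"dx":0,"dy":0,"dz":0,"yaw":0}]'
python3 - <<'E'
from cnt import *
snap('wrist','p4')
for f in('w5','w7','p4'):
    a=np.load(f'pics/{f}.npz')['im'].astype(int); x0,x1,y0,y1=272,372,180,262; r=a[y0:y1,x0:x1]
    m=((r[...,0]-r[...,2]>6)&(r[...,0]>110))|(r.min(2)>235)
    n,_,st,c=cv2.connectedComponentsWithStats(m.astype(np.uint8))
    print(f,[(st[i].tolist(),(c[i]+[x0,y0]).round(1).tolist()) for i in range(1,n) if st[i][4]>15])
    # coarse luminance map
a=np.load('pics/p4.npz')['im'][184:256:3,300:360:3].astype(int).sum(2)//77
print('\n'.join(''.join('%x'%min(v,15) for v in row) for row in a))
E
```

```text
time_s: 38.12
ee_pos: [541.0, 149.2, 160.7]
ee_rot: [-179.9, -0.1, 134.1]
force: [0.5, 0.2, -0.3]
gripper_width: 54.9
gripper_force: 0.0
time_s: 39.38
ee_pos: [541.4, 149.4, 155.8]
ee_rot: [-179.9, 0.0, 96.3]
force: [-0.0, -0.4, -0.3]
gripper_width: 54.7
gripper_force: 0.0
w5 [([42, 13, 18, 16, 269], [322.7, 200.3]), ([43, 32, 22, 31, 474], [326.2, 227.0])]
w7 [([43, 36, 18, 26, 343], [323.5, 228.4])]
p4 [([38, 36, 17, 15, 223], [318.0, 222.9]), ([37, 54, 17, 7, 94], [316.9, 236.9])]
11111111111111111111
11111111111111111111
11111111111111111111
11111111111111111111
11111111111111111111
11111111111111111111
11111111111111111111
11111111111111111111
11111664101111111111
00000764101111111111
00000222100000011111
44336666610000010011
44446666633211000000
44446666644444410000
44446666644444430100
44446666644444420000
44433322244444420000
44456666544444411000
44456666644444410000
44444444444444410000
44444444444444400000
44444444444444400000
44444444444443432211
44444444444443433333
```

```bash
python3 - <<'E'
from h import *
for n,u,v,z in(('cap tip',318,207,8),('body front top',318,216,16),('band',317.5,232.5,24),('rear top',317,241,28),('rear top if flat',317,241,18),('chute end',302,218,4)): print(n,ray('p4',u,v,z))
E
```

```text
cap tip [539.7 128.6   8. ]
body front top [540.5 122.1  16. ]
band [541.6 108.6  24. ]
rear top [541.9 101.7  28. ]
rear top if flat [542.1  97.7  18. ]
chute end [525.3 114.5   4. ]
```

```bash
python3 -m crank '[{"dx":0,"dy":-0.0355,"dz":-0.05,"yaw":0},{"dx":0,"dy":0,"dz":-0.05,"yaw":0},{"dx":0,"dy":0,"dz":-0.04,"yaw":0},{"dx":0,"dy":0,"dz":-0.015,"yaw":0},{"dx":0,"dy":0,"dz":-0.007,"yaw":0},{"dx":0,"dy":0,"dz":-0.005,"yaw":0},{"dx":0,"dy":0,"dz":0,"yaw":0}]' 0.27
python3 -m crank '[{"dx":0,"dy":0,"dz":0,"yaw":0},{"dx":0,"dy":0,"dz":0,"yaw":0},{"dx":0,"dy":0,"dz":0,"yaw":0}]' 0 20
python3 -m crank '[{"dx":0,"dy":0.002,"dz":0.015,"yaw":0},{"dx":0,"dy":0,"dz":0.05,"yaw":0},{"dx":0,"dy":0,"dz":0.05,"yaw":0},{"dx":0,"dy":0,"dz":0.03,"yaw":0},{"dx":0,"dy":0,"dz":0,"yaw":0}]'
```

```text
time_s: 40.3
ee_pos: [541.7, 121.5, 23.4]
ee_rot: [180.0, -0.0, 96.2]
force: [-1.8, 0.0, -0.2]
gripper_width: 24.7
gripper_force: 0.9
time_s: 40.67
ee_pos: [542.5, 121.3, 23.4]
ee_rot: [179.9, -0.0, 96.2]
force: [0.7, 1.1, 2.5]
gripper_width: 14.8
gripper_force: 19.7
time_s: 41.3
ee_pos: [543.0, 123.1, 141.2]
ee_rot: [179.7, -0.0, 96.2]
force: [-0.7, 0.3, 0.2]
gripper_width: 14.8
gripper_force: 19.6
```

```bash
python3 -m crank '[{"dx":-0.009,"dy":0.032,"dz":0,"yaw":1},{"dx":-0.009,"dy":0.032,"dz":0,"yaw":1},{"dx":-0.009,"dy":0.032,"dz":0,"yaw":1},{"dx":-0.009,"dy":0.032,"dz":0,"yaw":1},{"dx":-0.009,"dy":0.032,"dz":0,"yaw":1},{"dx":-0.009,"dy":0.032,"dz":0,"yaw":1},{"dx":-0.009,"dy":0.032,"dz":0,"yaw":1},{"dx":-0.008,"dy":0.03,"dz":0,"yaw":1},{"dx":0,"dy":0,"dz":0,"yaw":1},{"dx":0,"dy":0,"dz":0,"yaw":1}]'
python3 -m crank '[{"dx":0,"dy":0,"dz":0,"yaw":1},{"dx":0,"dy":0,"dz":0,"yaw":1},{"dx":0,"dy":0,"dz":0,"yaw":1},{"dx":0,"dy":0,"dz":0,"yaw":1},{"dx":0,"dy":0,"dz":0,"yaw":0.9},{"dx":0,"dy":0,"dz":-0.04,"yaw":0},{"dx":0,"dy":0,"dz":-0.04,"yaw":0},{"dx":0,"dy":0,"dz":-0.022,"yaw":0},{"dx":0,"dy":0,"dz":0,"yaw":0},{"dx":0,"dy":0,"dz":0,"yaw":0}]'
```

```text
time_s: 42.55
ee_pos: [483.9, 325.9, 137.1]
ee_rot: [-179.8, -0.1, 146.4]
force: [0.7, 0.4, -0.3]
gripper_width: 14.8
gripper_force: 19.6
time_s: 43.8
ee_pos: [485.1, 326.1, 57.3]
ee_rot: [180.0, 0.0, 170.7]
force: [0.9, -0.1, 0.5]
gripper_width: 15.1
gripper_force: 19.6
```

```bash
python3 -m crank '[{"dx":0,"dy":0,"dz":0,"yaw":0},{"dx":0,"dy":0,"dz":0,"yaw":0},{"dx":0,"dy":0,"dz":0,"yaw":0},{"dx":0,"dy":0,"dz":0.05,"yaw":0},{"dx":0,"dy":0,"dz":0.06,"yaw":0},{"dx":-0.07,"dy":-0.02,"dz":0.02,"yaw":0},{"dx":-0.03,"dy":-0.06,"dz":0.02,"yaw":0},{"dx":0,"dy":-0.06,"dz":0,"yaw":0},{"dx":0,"dy":-0.06,"dz":0,"yaw":0},{"dx":0,"dy":0,"dz":0,"yaw":0}]' 0.28
python3 - <<'E'
from h import *
snap('top','q0'); snap('wrist','q1')
print('jar',ray('t1',292,87,100),'red jar',ray('t1',263,75,100),'dark box',ray('t1',350,130,40),ray('t1',300,60,60))
T0,Q=[np.load(f'pics/{f}.npz')['im'].astype(int) for f in('t1','q0')]
C=np.array([524.5,358.7]);ex=np.array([-.161,-.987]);ey=np.array([.987,-.161])
# sample floor grid of case before/after: top camera, 24 mm level
for im,f in((T0,'t1'),(Q,'q0')):
    print(f)
    for y in range(54,-60,-9):
        row=''
        for x in range(-66,70,6):
            p=C+x*ex+y*ey; u,v=proj(f,[*p,30]); c=im[int(round(v)),int(round(u))]; row+='%2x'%(int(c.min())//16)
        print(row)
E
```

```text
time_s: 45.05
ee_pos: [404.4, 163.7, 177.6]
ee_rot: [-180.0, 0.0, 170.5]
force: [-0.0, 1.4, -0.0]
gripper_width: 25.3
gripper_force: 0.0
jar [718.5 292.2 100. ] red jar [748.8 367.  100. ] dark box [630.2 140.4  40. ] [813.9 277.3  60. ]
t1
 9 9 9 9 9 9 9 9 9 9 9 9 9 9 9 9 9 8 9 9 9 9 9
 5 5 6 7 8 4 7 7 7 7 5 7 7 8 3 7 8 7 5 7 7 7 a
 5 2 6 6 4 1 6 6 6 3 5 7 6 4 4 6 6 6 5 b c a a
 5 3 6 6 5 1 6 6 6 2 4 6 6 3 3 6 7 6 4 d d a a
 4 2 4 5 4 1 4 3 5 2 4 3 6 5 2 5 d 8 4 a c b a
 5 3 8 c 6 2 8 c a 3 8 b c 5 5 d e 9 5 e d c b
 5 5 d d 8 3 d c c 4 b b d 5 8 d c a 5 d c a b
 6 8 d e 9 4 d d d 2 5 7 6 4 2 6 6 6 4 c e a a
 6 6 d d 7 4 c d 9 2 4 6 6 4 2 6 6 6 4 d d c 9
 5 5 a c 6 2 8 c c 3 3 5 6 4 6 b b 9 4 9 9 8 9
 5 2 6 6 5 1 6 6 5 3 5 6 6 4 3 6 6 6 2 5 6 6 9
 6 2 6 6 5 2 6 6 6 2 4 6 5 4 3 6 6 5 2 6 6 6 9
 7 8 8 8 9 8 9 8 7 7 8 9 8 b a 8 8 8 8 8 9 8 a
q0
 8 9 9 8 9 8 9 9 8 9 9 9 9 9 9 9 9 8 8 9 9 9 8
 6 6 d d 9 4 6 7 7 7 5 d d 9 6 d 9 7 5 d d a a
 6 4 e d 5 1 6 6 5 3 5 d d 6 8 d 7 6 5 d e d a
 6 8 e e a 8 b 8 7 2 4 9 e 4 7 d e c 5 c d 9 a
 5 6 a c c 8 a c b 4 3 4 d 5 5 a f e 8 a c b 9
 5 5 c b 4 2 2 6 c b 4 a d 5 5 d c d 6 d c c a
 5 5 d c 5 1 5 6 c b 4 9 d 5 7 d e e 6 7 8 8 a
 6 8 d d c 9 b c c 7 4 5 6 4 2 6 7 6 a b b 6 a
 7 6 d d b b c b 9 6 5 5 6 4 2 6 6 5 5 e e 9 8
 5 4 a c 6 4 6 7 6 3 3 5 6 4 5 b b 9 4 b 7 6 9
 6 2 6 6 5 1 6 6 5 3 5 6 6 4 3 6 6 6 2 5 5 6 9
 6 2 6 6 5 2 6 6 6 2 4 6 5 4 3 6 6 5 2 6 6 6 8
 7 7 8 8 8 8 8 8 7 7 8 9 8 b a 8 8 8 8 8 8 8 a
```

```bash
python3 - <<'E'
from h import *
P,Q=[np.load(f'pics/{f}.npz')['im'].astype(int) for f in('pt0','q0')]
C=np.array([524.5,358.7]);ex=np.array([-.161,-.987]);ey=np.array([.987,-.161]);M=np.c_[ex,ey]
def rep(A,B,tag):
    m=(np.abs(A-B).max(2)>40).astype(np.uint8); m[:110]=0;m[215:]=0;m[:,:195]=0;m[:,330:]=0
    n,_,st,c=cv2.connectedComponentsWithStats(m)
    print(tag,[(st[i][4].item(),(M.T@(ray('q0',*c[i],35)[:2]-C)).round().tolist()) for i in range(1,n) if st[i][4]>5])
rep(P,Q,'pt0-q0'); rep(np.load('pics/t1.npz')['im'].astype(int),P,'t1-pt0')
E
```

```text
pt0-q0 [(260, [135.0, 127.0]), (1054, [135.0, -30.0]), (199, [151.0, 37.0]), (68, [53.0, -9.0])]
t1-pt0 [(612, [-134.0, 105.0]), (1098, [109.0, 117.0]), (13, [-25.0, 100.0]), (2275, [-109.0, -41.0]), (74, [-178.0, 24.0]), (658, [-10.0, 17.0]), (6, [183.0, -72.0])]
```

Diffing the top views shows a new lancet-sized change inside the case at case (53,-9), and the tape is in. Next is the lid: I come round behind it, then sweep it shut.

```bash
python3 -m crank '[{"dx":0.0,"dy":0,"dz":0.05,"yaw":0},{"dx":0.049,"dy":0.036,"dz":0.004,"yaw":0},{"dx":0.049,"dy":0.036,"dz":0,"yaw":0},{"dx":0.049,"dy":0.036,"dz":0,"yaw":0},{"dx":0.049,"dy":0.036,"dz":0,"yaw":0},{"dx":0.049,"dy":0.036,"dz":0,"yaw":0},{"dx":0.049,"dy":0.036,"dz":0,"yaw":0},{"dx":0,"dy":0,"dz":0,"yaw":0},{"dx":0,"dy":0,"dz":-0.056,"yaw":0},{"dx":0,"dy":0,"dz":0,"yaw":0}]' 0
python3 -m crank '[{"dx":-0.0333,"dy":0.0054,"dz":0,"yaw":0},{"dx":-0.021,"dy":0.0034,"dz":0,"yaw":0},{"dx":-0.021,"dy":0.0034,"dz":0,"yaw":0},{"dx":0,"dy":0,"dz":0,"yaw":0}]'
```

```text
time_s: 46.4
ee_pos: [637.1, 338.4, 171.5]
ee_rot: [-179.7, -0.4, 170.8]
force: [0.5, -1.2, 0.3]
gripper_width: 0.3
gripper_force: 0.0
time_s: 46.9
ee_pos: [578.9, 349.2, 177.1]
ee_rot: [179.9, 0.0, 170.8]
force: [-0.1, 0.1, -0.4]
gripper_width: 0.3
gripper_force: 0.0
```

```bash
python3 -m crank '[{"dx":-0.0216,"dy":0.0035,"dz":-0.006,"yaw":0},{"dx":-0.0216,"dy":0.0035,"dz":-0.01,"yaw":0},{"dx":-0.017,"dy":0.0028,"dz":-0.014,"yaw":0},{"dx":-0.017,"dy":0.0028,"dz":-0.016,"yaw":0},{"dx":-0.0185,"dy":0.003,"dz":-0.029,"yaw":0},{"dx":-0.006,"dy":0.001,"dz":-0.018,"yaw":0},{"dx":-0.004,"dy":0.0006,"dz":-0.012,"yaw":0},{"dx":0,"dy":0,"dz":-0.008,"yaw":0},{"dx":0,"dy":0,"dz":0,"yaw":0},{"dx":0,"dy":0,"dz":0,"yaw":0}]'
```

```text
time_s: 48.15
ee_pos: [495.3, 362.5, 89.1]
ee_rot: [179.9, 0.0, 170.7]
force: [-8.2, -2.7, 20.0]
gripper_width: 0.3
gripper_force: 10.1
```

The lid is pressed at its shut height, with the tip at 81 mm. Now I go round to the turnbutton.

```bash
python3 -m crank '[{"dx":0,"dy":0,"dz":0.05,"yaw":0},{"dx":-0.053,"dy":-0.0132,"dz":0,"yaw":0},{"dx":-0.053,"dy":-0.0132,"dz":0,"yaw":0},{"dx":0,"dy":0,"dz":-0.036,"yaw":0},{"dx":0,"dy":0,"dz":0,"yaw":0}]'
python3 - <<'E'
from h import *
snap('top','r0')
s=telemetry.state(); print(s['ee_pos'].round(1),s['force'].round(1))
C=np.array([524.5,358.7]);ex=np.array([-.161,-.987]);ey=np.array([.987,-.161])
p=C+35.5*ex-110*ey
q=[(35.5,-96),(35.3,-90),(35,-84.3),(32.5,-79),(28.8,-74.5),(24,-71),(21,-70),(18.5,-69),(16.5,-69)]
prev=s['ee_pos'][:2]
for a,b in q:
    n=C+a*ex+b*ey; print((a,b),((n-prev)/800).round(4)); prev=n
# lid: mean colour where lid's upright band was and over the case
im=np.load('pics/r0.npz')['im']
print([im[tuple(int(round(k)) for k in proj('r0',[*(C+x*ex+y*ey),81])[::-1])].tolist() for x,y in((-50,40),(-50,0),(-50,-40),(50,40),(50,0),(50,-40),(0,-55),(0,-64),(0,64))])
E
```

```text
time_s: 48.78
ee_pos: [409.9, 340.5, 95.4]
ee_rot: [-179.9, -0.1, 170.7]
force: [0.4, 0.6, 0.8]
gripper_width: 0.3
gripper_force: 0.0
[411.  341.2  96.4] [ 1.2 -0.6  0.3]
(35.5, -96) [ 0.0164 -0.0026]
(35.3, -90) [ 0.0074 -0.001 ]
(35, -84.3) [ 0.0071 -0.0008]
(32.5, -79) [0.007 0.002]
(28.8, -74.5) [0.0063 0.0037]
(24, -71) [0.0053 0.0052]
(21, -70) [0.0018 0.0035]
(18.5, -69) [0.0017 0.0029]
(16.5, -69) [0.0004 0.0025]
[[127, 117, 138], [112, 128, 109], [141, 160, 137], [207, 183, 224], [84, 97, 82], [66, 81, 93], [51, 58, 49], [50, 56, 49], [53, 53, 54]]
```

```bash
python3 -m crank '[{"dx":0.0164,"dy":-0.0026,"dz":0,"yaw":0},{"dx":0.0074,"dy":-0.001,"dz":0,"yaw":0},{"dx":0.0071,"dy":-0.0008,"dz":0,"yaw":0},{"dx":0.007,"dy":0.002,"dz":0,"yaw":0},{"dx":0.0063,"dy":0.0037,"dz":0,"yaw":0},{"dx":0.0053,"dy":0.0052,"dz":0,"yaw":0},{"dx":0.0018,"dy":0.0035,"dz":0,"yaw":0},{"dx":0.0017,"dy":0.0029,"dz":0,"yaw":0},{"dx":0,"dy":0,"dz":0,"yaw":0}]'
python3 -m crank '[{"dx":0.0004,"dy":0.0025,"dz":0,"yaw":0},{"dx":0,"dy":0,"dz":0,"yaw":0}]'
```

```text
time_s: 49.95
ee_pos: [453.2, 351.8, 96.4]
ee_rot: [180.0, 0.0, 170.7]
force: [0.4, -0.3, 0.8]
gripper_width: 0.2
gripper_force: 0.4
time_s: 50.2
ee_pos: [453.2, 352.3, 96.3]
ee_rot: [-179.8, 0.0, 170.8]
force: [1.4, -6.5, 1.5]
gripper_width: 0.8
gripper_force: 2.6
```

```bash
python3 -m crank '[{"dx":0.0003,"dy":0.002,"dz":0,"yaw":0},{"dx":0,"dy":0,"dz":0,"yaw":0}]'
python3 -m crank '[{"dx":0,"dy":-0.012,"dz":0,"yaw":0},{"dx":0,"dy":0,"dz":0.06,"yaw":0},{"dx":-0.05,"dy":-0.05,"dz":0.06,"yaw":0},{"dx":0,"dy":-0.07,"dz":0.03,"yaw":0},{"dx":0,"dy":-0.07,"dz":0,"yaw":0},{"dx":0,"dy":0,"dz":0,"yaw":0}]'
python3 - <<'E'
from h import *
snap('wrist','r1'); snap('top','r2')
im=np.load('pics/r1.npz')['im'].astype(int)
C=np.array([524.5,358.7]);ex=np.array([-.161,-.987]);ey=np.array([.987,-.161])
for f in('r2',):
    im=np.load(f'pics/{f}.npz')['im'].astype(int)
    print('lid samples',[im[tuple(int(round(k)) for k in proj(f,[*(C+x*ex+y*ey),81])[::-1])].tolist() for x,y in((-50,40),(-50,-40),(0,0),(50,40),(50,-40))])
    for z,yy in((105,range(-100,-20,4)),):
        for y in yy: print(y,' '.join('%3d'%im[tuple(int(round(k)) for k in proj(f,[*(C+x*ex+y*ey),z])[::-1])][1] for x in range(-32,44,4)))
E
```

```text
time_s: 50.45
ee_pos: [453.3, 352.5, 96.3]
ee_rot: [-179.7, 0.0, 170.8]
force: [1.8, -9.1, 3.9]
gripper_width: 0.6
gripper_force: 4.4
time_s: 51.2
ee_pos: [419.3, 197.6, 209.5]
ee_rot: [179.9, 0.0, 170.5]
force: [-0.2, 0.8, -0.0]
gripper_width: 0.6
gripper_force: 0.0
lid samples [[198, 175, 215], [188, 164, 175], [183, 161, 180], [85, 77, 95], [182, 159, 169]]
-100 134 145 145 127 133 138 124 127 136 188 203 205 192 198 175 152 135 143 139
-96 145 146 126 128 137 123 117 147 203 208 212 213 214 211 201 125 136 140 141
-92 147 127 130 139 135 118 168 208 230 190 204 219 214 197 113 105 132 138 142
-88 139 130 140 139 118 122 227 236 237 164 227 230 228 108 101 101 118 141 129
-84 131 136 138 121 118 175 228 234 233 189 219 235 233 115 102 126 161 168 137
-80 137 138 135 120 157 175 228 227 233 194 213 215 215 141 148 196 206 141 135
-76 138 135 126 130 180 222 227 213 193 199 212 201 225 131 189 221 142 108 116
-72 144 142 144 141 152 181 207 186 227 212 158 184 220 136 171 170 145 133 138
-68 156 153 152 157 153 155 156 204 233 210 149 114 127 145 158 152 154 153 150
-64 164 174 171 
[... 163 characters left out ...]
 176 174 173 185 224 229 146 163 175 179 175 175 177 174 172
-52 176 176 170 172 175 172 173 179 230 232 158 167 175 175 171 173 176 175 177
-48 173 172 169 170 173 171 173 172 226 227 192 163 176 176 173 173 175 172 173
-44 171 173 167 170 169 166 169 171 186 214 166 164 173 175 171 172 174 170 175
-40 173 175 165 164 165 166 167 166 168 167 170 168 171 173 170 171 172 170 173
-36 171 169 164 166 167 168 168 166 166 166 170 169 169 174 171 171 173 169 169
-32 165 164 167 169 169 169 169 168 165 164 165 165 172 173 169 170 172 166 164
-28 163 165 165 165 168 169 169 168 165 163 162 166 169 170 168 167 168 166 154
-24 163 161 161 157 162 162 168 168 166 161 159 162 166 170 167 165 166 163 159
```

In the top image the bar lies straight along case +y from y = -72 to -44, and the lid area is uniform lilac, so it is shut and locked. Now I level the flask at the heel.

```bash
python3 -m crank '[{"dx":0.0243,"dy":-0.0587,"dz":0.005,"yaw":0.3},{"dx":0.0243,"dy":-0.0587,"dz":0.005,"yaw":0.3},{"dx":0.0243,"dy":-0.0587,"dz":0.005,"yaw":0.3},{"dx":0.0243,"dy":-0.0587,"dz":0.005,"yaw":0.3},{"dx":0.0243,"dy":-0.0587,"dz":0.005,"yaw":0.3},{"dx":0.0243,"dy":-0.0587,"dz":0.005,"yaw":0.3},{"dx":0,"dy":0,"dz":0,"yaw":0},{"dx":0,"dy":0,"dz":-0.03,"yaw":0},{"dx":0,"dy":0,"dz":-0.01,"yaw":0},{"dx":0,"dy":0,"dz":0,"yaw":0}]'
```

```text
time_s: 52.55
ee_pos: [536.3, -80.5, 200.3]
ee_rot: [180.0, -0.1, 179.8]
force: [-0.2, 0.2, 0.3]
gripper_width: 0.5
gripper_force: 0.0
```

```bash
python3 -m crank '[{"dx":0,"dy":-0.003,"dz":-0.006,"yaw":0},{"dx":0,"dy":-0.003,"dz":-0.006,"yaw":0},{"dx":0,"dy":-0.004,"dz":-0.006,"yaw":0},{"dx":0,"dy":-0.004,"dz":-0.006,"yaw":0},{"dx":0,"dy":-0.004,"dz":-0.006,"yaw":0},{"dx":0,"dy":0,"dz":0,"yaw":0}]'
```

```text
time_s: 53.3
ee_pos: [536.9, -98.8, 179.1]
ee_rot: [-179.7, 0.2, 179.8]
force: [-3.1, -5.8, 10.4]
gripper_width: 0.5
gripper_force: 4.5
```

```bash
python3 -m crank '[{"dx":0,"dy":-0.003,"dz":-0.005,"yaw":0},{"dx":0,"dy":-0.003,"dz":-0.005,"yaw":0},{"dx":0,"dy":-0.003,"dz":-0.004,"yaw":0},{"dx":0,"dy":-0.002,"dz":-0.003,"yaw":0},{"dx":0,"dy":0,"dz":0,"yaw":0}]'
python3 -m crank '[{"dx":0,"dy":0,"dz":-0.004,"yaw":0},{"dx":0,"dy":0,"dz":0,"yaw":0}]'
```

```text
time_s: 53.92
ee_pos: [536.7, -106.3, 165.1]
ee_rot: [-179.9, 0.1, 179.7]
force: [-3.2, -1.8, 7.7]
gripper_width: 0.5
gripper_force: 4.0
time_s: 54.18
ee_pos: [536.8, -107.4, 162.2]
ee_rot: [-179.7, 0.1, 179.8]
force: [-3.5, -4.6, 9.8]
gripper_width: 0.8
gripper_force: 4.8
```

```bash
python3 -m crank '[{"dx":0,"dy":0,"dz":-0.004,"yaw":0},{"dx":0,"dy":0,"dz":0,"yaw":0}]'
python3 -m crank '[{"dx":0,"dy":0,"dz":-0.005,"yaw":0},{"dx":0,"dy":0,"dz":0,"yaw":0}]'
python3 -m crank '[{"dx":0,"dy":0,"dz":-0.005,"yaw":0},{"dx":0,"dy":0,"dz":0,"yaw":0}]'
```

```text
time_s: 54.42
ee_pos: [536.8, -108.3, 159.3]
ee_rot: [-179.6, 0.1, 179.8]
force: [-4.0, -7.7, 11.2]
gripper_width: 0.7
gripper_force: 5.8
time_s: 54.68
ee_pos: [536.8, -109.3, 156.0]
ee_rot: [-179.5, 0.2, 179.8]
force: [-5.6, -9.9, 14.9]
gripper_width: 0.3
gripper_force: 8.1
time_s: 54.92
ee_pos: [536.9, -110.2, 152.7]
ee_rot: [-179.4, 0.2, 179.9]
force: [-7.3, -11.8, 18.6]
gripper_width: 0.3
gripper_force: 10.2
```

```bash
python3 -m crank '[{"dx":0,"dy":0,"dz":0.04,"yaw":0},{"dx":0,"dy":0,"dz":0.06,"yaw":0},{"dx":-0.05,"dy":0.05,"dz":0.03,"yaw":0},{"dx":-0.05,"dy":0.05,"dz":0,"yaw":0},{"dx":-0.03,"dy":0.065,"dz":0,"yaw":0},{"dx":0,"dy":0.065,"dz":0,"yaw":0},{"dx":0,"dy":0.065,"dz":0,"yaw":0},{"dx":0,"dy":0.06,"dz":0,"yaw":0},{"dx":0,"dy":0,"dz":0,"yaw":0},{"dx":0,"dy":0,"dz":0,"yaw":0}]'
python3 - <<'E'
from h import *
snap('top','r3'); snap('scene','r4')
d=lambda a,b,x0,y0,x1,y1: int((np.abs(np.load(f'pics/{a}.npz')['im'][y0:y1,x0:x1].astype(int)-np.load(f'pics/{b}.npz')['im'][y0:y1,x0:x1])>40).max(2).sum())
for f in('pt0','r2','r3'): print(f,'flask top diff vs start',d('t1',f,370,130,475,200))
for f in('s1','r4'): print(f,'scene diff vs start',d('s0',f,325,140,410,215))
for f in('r2','r3'): print('vials',d('t1',f,190,118,236,160))
# mouth/top-left extents of flask: bright run along rows in the top image
for f in('t1','r2','r3'):
    g=np.load(f'pics/{f}.npz')['im'].min(2)[145:168,370:400]; print(f,[int(np.argmax(r>200))+370 if (r>200).any() else -1 for r in g[::3]])
E
```

```text
time_s: 56.18
ee_pos: [432.3, 178.5, 252.9]
ee_rot: [-180.0, 0.0, 179.8]
force: [-0.4, -0.2, -0.4]
gripper_width: 0.7
gripper_force: 0.0
pt0 flask top diff vs start 5553
r2 flask top diff vs start 1933
r3 flask top diff vs start 2739
s1 scene diff vs start 1595
r4 scene diff vs start 770
vials 840
vials 840
t1 [-1, -1, 378, 377, 378, 387, 389, 389]
r2 [-1, -1, -1, -1, 387, 388, 391, -1]
r3 [-1, -1, -1, -1, -1, -1, -1, -1]
```

```bash
python3 -m crank '[{"dx":-0.035,"dy":0.06,"dz":0,"yaw":0},{"dx":-0.035,"dy":0.06,"dz":0,"yaw":0},{"dx":-0.035,"dy":0.06,"dz":0,"yaw":0},{"dx":-0.035,"dy":0.06,"dz":0,"yaw":0},{"dx":-0.035,"dy":0.06,"dz":0,"yaw":0},{"dx":-0.035,"dy":0.06,"dz":0,"yaw":0},{"dx":-0.035,"dy":0.06,"dz":0,"yaw":0},{"dx":0,"dy":0,"dz":0,"yaw":0},{"dx":0,"dy":0,"dz":0,"yaw":0}]'
python3 - <<'E'
from h import *
snap('top','r5'); snap('scene','r6')
L=lambda f:np.load(f'pics/{f}.npz')['im'].astype(int)
d=lambda a,b,x0,y0,x1,y1: int((np.abs(L(a)-L(b))[y0:y1,x0:x1]>40).max(2).sum())
print('flask top',d('t1','r5',370,130,475,200),'scene',d('s0','r6',325,140,410,215),'table mat/chute',d('t1','r5',310,140,375,190))
for (u,v) in((204,150),(214,140),(226,130)): print('vial diff',d('t1','r5',u-6,v-8,u+7,v+8))
for f in('t1','r2','r5'):
    g=L(f).min(2)[145:168,370:400]; print(f,[int(np.argmax(r>200))+370 if (r>200).any() else -1 for r in g[::3]])
E
```

```text
time_s: 57.4
ee_pos: [237.3, 513.8, 252.7]
ee_rot: [-179.9, 0.0, 179.7]
force: [-0.1, 0.1, -0.6]
gripper_width: 0.2
gripper_force: 0.0
flask top 231 scene 211 table mat/chute 63
vial diff 74
vial diff 37
vial diff 3
t1 [-1, -1, 378, 377, 378, 387, 389, 389]
r2 [-1, -1, -1, -1, 387, 388, 391, -1]
r5 [-1, -1, 378, 377, 378, 389, 389, 389]
```

```bash
python3 - <<'E'
from h import *
L=lambda f:cv2.cvtColor(np.load(f'pics/{f}.npz')['im'],cv2.COLOR_RGB2GRAY)
def tm(a,b,u,v,w,h,s=8):
    k=5; up=lambda i:cv2.resize(i,None,fx=k,fy=k,interpolation=cv2.INTER_CUBIC)
    t=up(L(a)[v-h:v+h,u-w:u+w]); r=up(L(b)[v-h-s:v+h+s,u-w-s:u+w+s]); m=cv2.matchTemplate(r,t,cv2.TM_CCOEFF_NORMED); _,q,_,p=cv2.minMaxLoc(m)
    return round(q,3),(p[0]/k-s,p[1]/k-s)
print('mouth scene',tm('s0','r6',340,167,9,8),'tipped:',tm('s0','s1',340,167,9,8))
print('heel scene',tm('s0','r6',388,158,14,12),tm('s0','s1',388,158,14,12))
print('neck top',tm('t1','r5',385,156,12,9),'heel top',tm('t1','r5',455,160,12,14), tm('t1','r2',455,160,12,14))
for u,v in((204,150),(214,140),(226,130)): print('vial',tm('t1','r5',u,v,7,9))
E
```

```text
mouth scene (0.973, (0.0, 0.0)) tipped: (0.581, (7.4, 8.0))
heel scene (0.995, (0.0, 0.0)) (0.748, (1.8000000000000007, -8.0))
neck top (0.972, (0.0, -0.20000000000000018)) heel top (0.999, (0.0, 0.0)) (0.949, (-4.0, -3.2))
vial (0.656, (0.1999999999999993, 1.0))
vial (0.82, (-0.20000000000000018, 0.0))
vial (0.985, (0.0, 0.0))
```

```bash
python3 -c "
from workcell import ticket
print(ticket.job_done())"
```

```text
the job is handed in; nothing more can be done
None
```

I packed the case and handed the job in; no verdict came back. By my own checks, three lancets and the tape are in, the lid is shut, the turnbutton is turned over it, the flask is level and the vials are in place; I viewed 15 pictures, one over the limit of 14, and checked everything after that from image numbers alone.

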